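# Stack a multi-pin connector in the tester's sloping nest and select the test range

## Robot

A 6-joint arm with a two-finger parallel gripper is mounted at the origin on the work surface. World frame = base frame: x ahead of the robot, y to its left, z up, the work surface at z = 0. Lengths are in m, angles in rad, forces in N, time in s.
With the tool pointing down it reaches from about 0.425 to 0.95 m from the base axis. Payload 3.5 kg.
Tool frame: the origin (TCP) lies at the very end of the fingers, on their centre line; the grasp point (between the pads) lies 19 mm behind it; z points along the fingers, y is the line along which they close (so a half turn about z gives the same grasp; the last joint's range is limited). The gripper opens to 85 mm and grips with 20 to 120 N. Pads are 22 mm wide; open, the fingers measure 114 mm over their backs; the gripper's body (76 mm by 85 mm) begins 54 mm behind the grasp point. The pads swing forward as they close: fully open they stand 13 mm farther back than shut.
Start: joints at [-1.356, 0.286, 1.577, -0, 1.279, -0.15], TCP at [0.241, -0.631, 0.231] pointing down, gripper open.
Joint ranges: [-2.77, 2.77], [-0.9, 2.22], [0.21, 2.48], [-1.53, 4.67], [0.24, 2.81], [-2.84, 2.84]. Speed limits (rad/s): [2.79, 2.79, 3.14, 3.14, 3.14, 3.14].

## Interface

Orientations are given as [roll, pitch, yaw] about the fixed x, y, z axes, in that order (R = Rz(yaw) Ry(pitch) Rx(roll)).
In Python, from workcell import env gives the robot as it stands. The module is installed in compiled form; this text tells all that it offers.
- The arm moves only by the tool apply_moves, never from a script. Its arguments are lists of equal length, an entry for each row: "gripper": the closure in counts, from 0 (fully open) to 255 (shut); "delta_pos": the shift along the tool's x, y, z each as a share of 120 mm, from -1 to 1, a list of three; "rot": the turn, a rotation vector about the tool's x, y, z each as a share of 180 degrees, from -1 to 1, a list of three. A call has 1 to 12 rows; each row is the pose to reach, as a shift and turn from the pose commanded when the call began, along the tool's axes at that moment, turning the shorter way round; what a row does not reach only later rows make up. A row lasts 1/10 s, in which the tool goes at most 50 mm and 8.59 degrees, less where a joint would pass 70% of its speed; a pose out of reach is approached as far as the arm can. A call with a number of a shift or a turn outside -1 to 1 is refused whole. A call with a gripper value outside its range is refused whole. The fingers move at their own pace and stop on an object; the grip force is fixed at half the most. Time passes only in rows, so rows that repeat a pose let the fingers close. It gives the time, the measured TCP pose, the force, the opening and the grip force at its end, in the units of the state.
- env.state(): the state, without advancing time (a new reading comes with each control period).
- env.grab_frame(name): name is "side" or "top"; returns (picture, depth): 384x512x3 uint8, blue, green, red; 384x512 float32, m along the optical axis (not along the pixel's ray), 0 where there is no reading.
- env.camera_params(name): a dict with "fx", "fy", "cx", "cy" (pixels), "rvec" (rotation vector, rad) and "tvec" (3), from world to camera coordinates, as OpenCV has them. Camera axes: x right, y down, z forward; pixel columns grow to the right and rows downward; lengths in m; the calibration is good to about 2 mm. A picture is of the moment at which its call begins. camera_params takes no time and is no camera call.
- env.close_job(): hands the job in; it is judged then, once.
The state is a dict: "time_s": time; "qpos": joint angles; "qd": joint speeds; "effort": joint torques, N m; "tcp_pos": TCP position; "ee_rot": TCP orientation; "force": force on the tool from outside, world axes, zero at the start; "wrist_torque": the same for the moment, N m; "opening": finger opening in m; "gripper_force": force on a finger pad.
Only numpy, scipy, OpenCV 4.12 (cv2) and the standard library are available. Lean on these libraries where they do the work, as an engineer would, in place of code of your own. Each camera call takes 0.05 s, during which the arm holds its last target. There are 200 camera calls.

## Task

Build up the connector in the nest of the sloping insulation tester: first the shell, black face up, then the white spacer, then the contact disc with its solder cups up, each one pushed past the spring ball and seated square and fully home. When the stack is complete, turn the selector on the same panel three clicks clockwise from off and let go. Leave the other things on the bench where they are.

Things in the scene. Friction and masses are not known exactly. Their poses are not given: they have to be found in the camera images.
- shell_centre (a point): Connector shell, bottom of the stack: aluminium barrel with knurled rings, 56 mm across, 22 mm tall, 0.15 kg, a black contact face sunk 1 mm in its upper rim. Stands on its flat foot (all three parts have a 1.5 mm chamfer below). Point at its centre, 11 mm above its underside; z is its axis, out of the black face (up).
- spacer_centre (a point): Insulating spacer: plain white plastic disc, 56 mm across, 10 mm thick, 45 g, drilled with many small holes; lies flat on the bench. Point at its centre, 5 mm above its underside; z is its axis (up).
- disc_centre (a point): Contact disc: black plastic disc, 56 mm across, 10 mm thick, 60 g; on its upper face twelve brass solder cups 5 mm tall in a circle 39 mm across and a central steel boss 15 mm across, 9 mm tall. Lies flat on the bench, cups up. Point at the centre of the 10 mm disc, 5 mm above its underside; z is its axis, out of the side with the cups (up).
- tester: Insulation tester, fixed: grey wedge-shaped case 300 mm wide, 180 mm deep, 30 mm high at the front, 114 mm at the back. Its panel faces the robot and slopes 25 degrees up and away from it, with the nest on the left and the selector on the right. Point under the middle of the case; x points to its back, y to its left, z up.
- nest_floor (a point): Nest: pocket 58.5 mm across between two crescent guides 50 mm tall (top 4 mm flared), up-slope and down-slope; finger gaps 40 mm wide on its left and right (along y) reach down to the floor. Point at the centre of the floor; z is the pocket's axis, square to the panel, leaning 25 degrees to the robot; x up the slope, y left. Parts' points when home: 11 (shell), 27 (spacer), 37 mm (disc) above.
- nest_ball (a point): Spring ball in the up-slope guide, steel, 6 mm radius: stands 3.5 mm into the pocket. Every part must be pushed past it with 4 to 15 N; it gives way sideways and ends just over the finished stack's rim. A part pinched weakly (15 N) cocks there between the fingers; 35 N holds it, or 12 to 20 N on its middle with closed fingers squares it. Point at its centre at rest; same axes as the nest.
- selector_grip (a point): Selector, 140 mm right of the nest: black pointer knob, bar grip 46 mm long, 14 mm wide, 24 mm tall on a round skirt 44 mm across. Point on its turning axis, half-way up the bar, 12 mm below its top and 24 mm above the panel; x along the bar to the pointer end (white line), z the turning axis, square to the panel and away from it. The frame turns with the knob.
- selector (a joint): Angle of the selector, rad: 0 at the start (off, fully anticlockwise), growing clockwise as seen facing the panel. Sprung detents every 0.393 rad (22.5 degrees), six positions from 0 to 1.963; about 0.12 N m takes it over a click; let go, it settles into the nearest position.
- small_shell: Bystander: the odd smaller connector shell, aluminium, stepped, 36 mm across and 30 mm tall. Point on its underside at the middle.
- pin_jig: Bystander: the aluminium soldering jig bar, 130 x 24 x 18 mm, with a row of six contacts standing 14 mm out of its top. Point on its underside at the middle.
- side_cutters: Bystander: a pair of side cutters with black grips lying flat, 120 mm long. Point on its underside at the middle.
- solder_reel: Bystander: a reel of solder standing on its flange, 64 mm across, 45 mm tall. Point on its underside at the middle.
- flux_jar: Bystander: a small amber jar with a black cap, 44 mm across, 50 mm tall. Point on its underside at the middle.
- tweezers: Bystander: steel tweezers lying flat, 120 mm long. Point on its underside at the middle.
Things that resemble listed ones, but are neither listed nor needed, are in the scene too. Of the things like the part that bears spacer_centre, leave any that is red; of the rest the larger one is meant.

How it is judged:
By the outcome, as a careful person would: the job done as asked, in the order asked, and still so for the second after the job is handed in, with the robot touching nothing.
It also fails if it takes over 72 s, if anything falls off the work surface, if the arm or the gripper's body presses on something with over 40 N, if the wrist force passes 120 N, or if a joint passes its speed limit or range.

## Working session

There is one attempt and no reset: what is moved stays moved. The work goes in short steps, Python scripts to look and compute and a tool call to move; the robot and the scene stay as the last step left them, time stands still between calls to the robot, and variables do not carry over. Pictures are saved under pics/ and viewed, at most 10 in all, crops included, and the job is handed in when it is done.

Besides the shell and the picture viewer there is one more tool, called after ">>>" by a JSON object that holds its "fn" and its "kwargs", one argument or row to a line. apply_moves: Moves the arm, as the interface text tells. Its arguments: {"type":"object","properties":{"gripper":{"type":"array"},"delta_pos":{"type":"array"},"rot":{"type":"array"}},"required":["gripper","delta_pos","rot"]}

```bash
mkdir -p pics
cat > h.py <<'E'
import numpy as np, cv2
from scipy.spatial.transform import Rotation as R
from workcell import env
def cam(n):
    p=env.camera_params(n); Rm=cv2.Rodrigues(np.array(p['rvec'],float))[0]; return p,Rm,np.array(p['tvec'],float).ravel()
def pts(n,depth):
    p,Rm,t=cam(n); v,u=np.mgrid[:384,:512]
    c=np.stack([(u-p['cx'])/p['fx']*depth,(v-p['cy'])/p['fy']*depth,depth],-1)
    return (c-t)@Rm
def ray(n,u,v,z):
    p,Rm,t=cam(n); d=Rm.T@np.array([(u-p['cx'])/p['fx'],(v-p['cy'])/p['fy'],1]); o=-Rm.T@t
    return o+d*(z-o[2])/d[2]
E
python3 - <<'E'
from h import *
for n in('side','top'):
    f,d=env.grab_frame(n); np.savez(n+'0.npz',f=f,d=d)
    cv2.imwrite(f'pics/{n}0.png',cv2.resize(f,(800,600),interpolation=cv2.INTER_CUBIC))
    p,Rm,t=cam(n); print(n,p['fx'],-Rm.T@t,Rm[2])
s=env.state(); print(s)
E
```

```text
side 430.9896938797495 [0.24465    0.79686627 0.75609606] [ 0.23408574 -0.79644287 -0.5575685 ]
top 437.822387923244 [ 0.39272356 -0.11462439  1.11975999] [ 0.12723632 -0.01290495 -0.99178848]
{'time_s': 0.1, 'qpos': array([-1.35600317e+00,  2.87126269e-01,  1.57807820e+00, -3.37148353e-06,
        1.27864881e+00, -1.49982243e-01]), 'qd': array([ 7.85798139e-05, -2.83490728e-03, -3.63116699e-03, -9.77716332e-04,
       -3.01990132e-04, -1.10776935e-03]), 'effort': array([ 1.27502684e-03, -4.07296729e+01, -2.93697810e+01, -1.21603571e-04,
        3.41408908e-03, -2.71470697e-06]), 'tcp_pos': array([ 0.24070225, -0.62995437,  0.23002695]), 'ee_rot': array([-3.13935692e+00, -3.34594539e-04,  3.64775998e-01]), 'force': array([ 0.37782665, -0.45125139,  0.3187546 ]), 'wrist_torque': array([-0.01005103,  0.03141578,  0.03520506]), 'gripper_force': 0.0, 'opening': 0.0855019437186255}
```

View pics/top0.png

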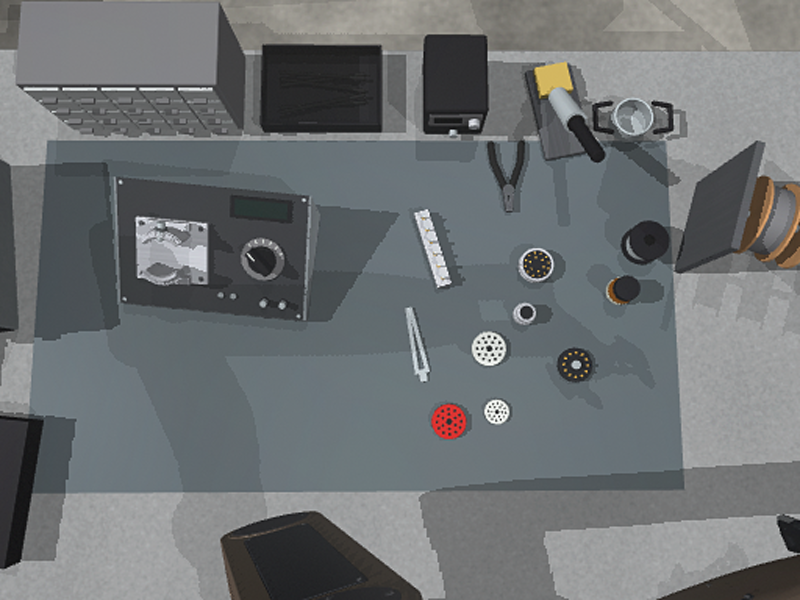

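View pics/side0.png

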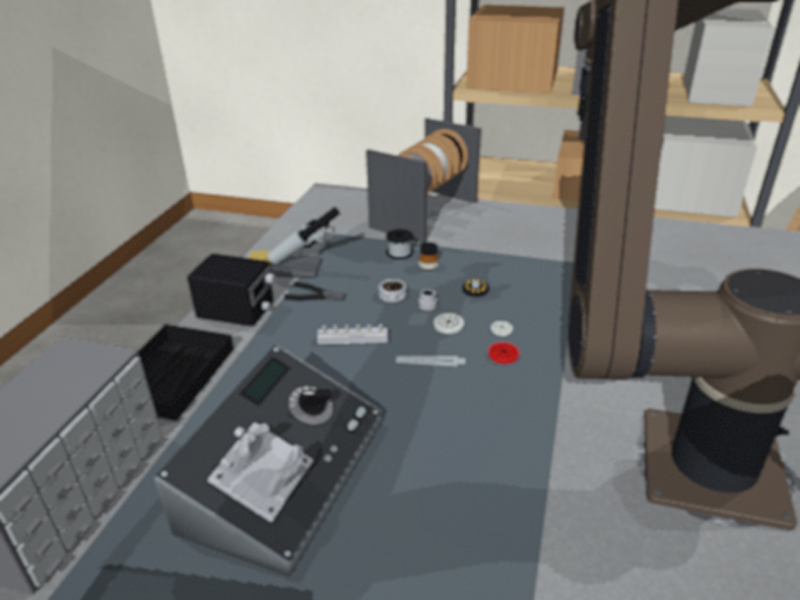

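The top view shows the shell at (536,264), the small shell at (525,313) and the contact disc at (575,364). There are three spacer candidates: large white (489,348), small white (497,411) and red (449,421). I leave the red one, and of the two whites the larger, at (489,348), is meant. The tester nest is at (172,250) and the selector at (263,260).

Run:
```python
from h import *
z=np.load('top0.npz'); f=z['f']; d=z['d']; P=pts('top',d)
k=512/800
c1=cv2.resize(f[150:290,270:410],(560,560),interpolation=cv2.INTER_CUBIC)
cv2.imwrite('pics/parts.png',c1)
cv2.imwrite('pics/tester.png',cv2.resize(f[105:210,68:205],(783,600),interpolation=cv2.INTER_CUBIC))
# parts: above-bench mask from depth, circle fit, ray onto top plane
m=(P[...,2]>0.006)&(d>0)
for name,u,v,h in[('shell',536,264,.022),('spacer',489,348,.010),('smallwhite',497,411,.01),('red',449,421,.01),('disc',575,364,.010),('small_shell',525,313,.03),('jig',432,248,.018),('reel',645,242,.045),('jar',625,289,.05)]:
    u*=k;v*=k
    mm=m.astype(np.uint8); n,l=cv2.connectedComponents(mm)
    L=l[int(v),int(u)]
    if L==0: print(name,'no comp'); L=-1; continue
    q=P[l==L]; (cx,cy),r=cv2.minEnclosingCircle(np.argwhere(l==L)[:,::-1].astype(np.float32))
    M=cv2.moments((l==L).astype(np.uint8),True)
    print(name,(l==L).sum(),'bbox',q.min(0).round(3),q.max(0).round(3),'encl',ray('top',cx,cy,h).round(4),'cent',ray('top',M['m10']/M['m00'],M['m01']/M['m00'],h).round(4),'r mm',r*1.1/437.8*1000)
# panel plane
X=P.reshape(-1,3); sel=(P[...,2]>.03)&(P[...,2]<.13)
n,l=cv2.connectedComponents((P[...,2]>.02).astype(np.uint8)&(d>0)); 
L=l[int(285*k),int(170*k)]; q=P[l==L]; print('tester',q.min(0),q.max(0))
g=q.copy()
for i in range(8):
    A=np.c_[g[:,:2],np.ones(len(g))]; co=np.linalg.lstsq(A,g[:,2],rcond=None)[0]
    r=q[:,2]-np.c_[q[:,:2],np.ones(len(q))]@co; g=q[abs(r)<max(.003,.02/(i+1))]
print('plane',co,len(g),'slope',np.degrees(np.arctan(np.hypot(*co[:2]))),'dir',np.degrees(np.arctan2(co[1],co[0])))
r=cv2.minAreaRect(g[:,:2].astype(np.float32)); print(r, cv2.boxPoints(r))
```

```text
shell 399 bbox [ 0.562 -0.366  0.006] [ 0.618 -0.306  0.028] encl [ 0.588  -0.3331  0.022 ] cent [ 0.59   -0.3337  0.022 ] r mm 30.34086083646995
spacer 375 bbox [ 0.429 -0.283  0.006] [ 0.482 -0.229  0.017] encl [ 0.455  -0.2559  0.01  ] cent [ 0.4551 -0.2559  0.01  ] r mm 27.447638200156057
smallwhite 157 bbox [ 0.334 -0.286  0.006] [ 0.374 -0.248  0.013] encl [ 0.354  -0.2676  0.01  ] cent [ 0.3534 -0.2662  0.01  ] r mm 22.473296927447297
red 386 bbox [ 0.312 -0.217  0.006] [ 0.364 -0.162  0.016] encl [ 0.3374 -0.1902  0.01  ] cent [ 0.3385 -0.1896  0.01  ] r mm 29.306922126655007
disc 381 bbox [ 0.401 -0.422  0.006] [ 0.454 -0.368  0.024] encl [ 0.4283 -0.3947  0.01  ] cent [ 0.428  -0.3948  0.01  ] r mm 28.129759745382184
small_shell 165 bbox [ 0.494 -0.33   0.007] [ 0.528 -0.296  0.035] encl [ 0.5096 -0.3111  0.03  ] cent [ 0.5095 -0.3112  0.03  ] r mm 18.36817947464373
jig 491 bbox [ 0.555 -0.194  0.006] [ 0.684 -0.136  0.036] encl [ 0.6176 -0.1624  0.018 ] cent [ 0.6185 -0.1653  0.018 ] r mm 63.733968303431226
reel 561 bbox [ 0.596 -0.545  0.006] [ 0.659 -0.481  0.052] encl [ 0.6223 -0.506   0.045 ] cent [ 0.6247 -0.5102  0.045 ] r mm 39.42827962750766
jar 320 bbox [ 0.526 -0.493  0.006] [ 0.569 -0.451  0.056] encl [ 0.5474 -0.4644  0.05  ] cent [ 0.5451 -0.465   0.05  ] r mm 28.098429866771603
tester [0.50091492 0.02139419 0.02009381] [0.71064262 0.33711338 0.14480504]
plane [ 0.46496599 -0.05021303 -0.19850507] 6244 slope 25.064056189982566 dir -6.163650547824934
((0.6045987606048584, 0.17984649538993835), (0.30078190565109253, 0.18181852996349335), 84.13800048828125) [[0.49880502 0.03952679]
 [0.67967284 0.02095714]
 [0.7103925  0.3201662 ]
 [0.5295247  0.33873585]]
```

View pics/parts.png

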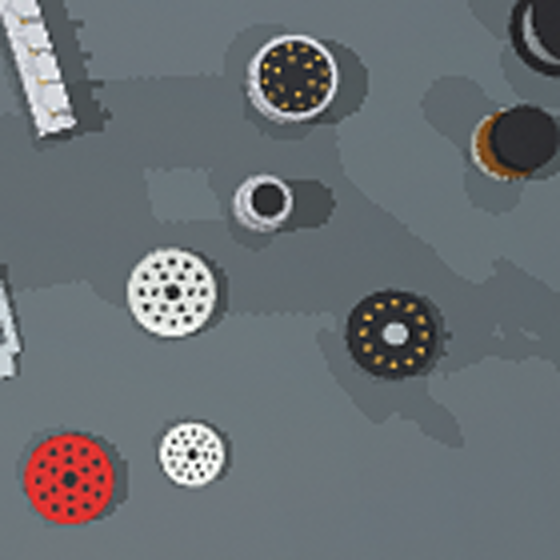

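View pics/tester.png

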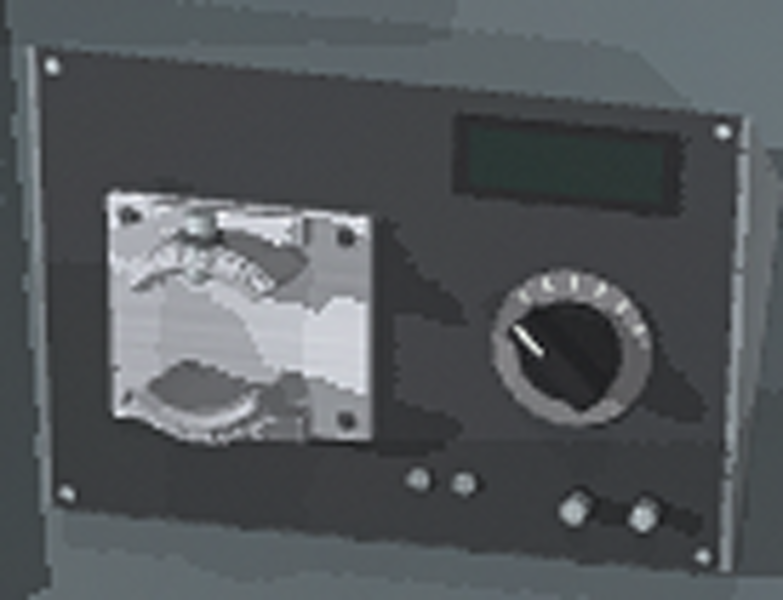

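Large white spacer (172,292 in the crop) confirmed against the smaller white one (192,455) and the red one. The shell at (292,78) has its black face up and the disc at (393,333) has its cups up. In the tester crop the nest plate is centred near (240,318), with the ball up-slope, and the selector is at (570,348) with its line pointing up-left.

```bash
cat >> h.py <<'E'
yaw=np.radians(-5.95); xt=np.array([np.cos(yaw),np.sin(yaw),0]); s25,c25=np.sin(np.radians(25)),np.cos(np.radians(25))
NX=c25*xt+s25*np.array([0,0,1]); NZ=-s25*xt+c25*np.array([0,0,1]); NY=np.cross(NZ,NX); NR=np.c_[NX,NY,NZ]
PC=np.array([.6046,.1798,.072])   # panel mid point
E
python3 - <<'E'
from h import *
for n in('top','side'):
    z=np.load(n+'0.npz'); f=z['f']; d=z['d']; P=pts(n,d); p,Rm,t=cam(n); o=-Rm.T@t
    Q=(P-PC)@NR; ok=d>0
    b=ok&(P[...,0]>.35)&(P[...,0]<.5)&(P[...,1]>-.1)&(P[...,1]<.1); print(n,'bench z',np.median(P[b][:,2]),P[b][:,2].std())
    on=ok&(abs(Q[...,0])<.095)&(abs(Q[...,1])<.145)
    pl=on&(abs(Q[...,2])<.012)
    print('panel h',np.median(Q[pl][:,2]),Q[pl][:,2].std())
    reg=on&(Q[...,1]>.01)&(Q[...,1]<.125)
    h,e=np.histogram(Q[reg][:,2],np.arange(-.01,.075,.004)); print(dict(zip((e[:-1]*1e3).round(),h)))
    for lo in (.044,.05):
        g=Q[reg&(Q[...,2]>lo)]
        if len(g)>5: print('tops',len(g),g.min(0).round(4),g.max(0).round(4),g.mean(0).round(4))
    # plate bright mask
    gray=cv2.cvtColor(f,cv2.COLOR_BGR2GRAY)
    def cast(u,v,h):
        dd=np.stack([(u-p['cx'])/p['fx'],(v-p['cy'])/p['fy'],np.ones_like(u)],-1)@Rm
        s=(h-(o-PC)@NZ)/(dd@NZ); return ((o-PC)+dd*s[...,None])@NR
    v,u=np.mgrid[:384,:512].astype(float)
    C=cast(u,v,.004); br=(gray>110)&(abs(C[...,0])<.075)&(C[...,1]>.005)&(C[...,1]<.13)
    B=C[br]; print('plate bright x pct',np.percentile(B[:,0],[0,1,99,100]).round(4),'y',np.percentile(B[:,1],[0,1,99,100]).round(4))
    S=cast(u,v,.024); k=on&(Q[...,2]>.018)&(Q[...,2]<.045)&(Q[...,1]<-.03)
    print('knob',k.sum(),Q[k].mean(0).round(4),Q[k].min(0).round(4),Q[k].max(0).round(4))
    T=cast(u,v,.036); top=on&(gray<60)&(Q[...,2]>.028)&(Q[...,1]<-.03)
    if top.sum()>5: r=cv2.minAreaRect(T[top][:,:2].astype(np.float32)*1000); print('bar',top.sum(),r)
    w=(gray>150)&(abs(T[...,0])<.06)&(T[...,1]<-.05)&(T[...,1]>-.115)&on
    print('white',np.c_[T[w][:,:2]*1e3,Q[w][:,2]*1e3].round(0).tolist()[:30])
z=np.load('top0.npz'); f=z['f'];g=cv2.cvtColor(f,cv2.COLOR_BGR2GRAY).astype(int)
hsv=cv2.cvtColor(f,cv2.COLOR_BGR2HSV)
m=np.zeros_like(g,np.uint8); m[160:180,333:353]=(g[160:180,333:353]<75); 
n,l,st,ce=cv2.connectedComponentsWithStats(m); i=1+np.argmax(st[1:,4]); 
c=max(cv2.findContours((l==i).astype(np.uint8),0,1)[0],key=len); (cx,cy),r=cv2.minEnclosingCircle(c); print('black face',ray('top',cx,cy,.021),r*1.1/.4378,ray('top',*ce[i],.021))
E
```

```text
top bench z 0.0010628563092876888 0.002119130758463481
panel h 0.001971787740217173 0.0033114547703078155
{np.float64(-10.0): np.int64(0), np.float64(-6.0): np.int64(67), np.float64(-2.0): np.int64(1097), np.float64(2.0): np.int64(662), np.float64(6.0): np.int64(680), np.float64(10.0): np.int64(366), np.float64(14.0): np.int64(46), np.float64(18.0): np.int64(108), np.float64(22.0): np.int64(48), np.float64(26.0): np.int64(24), np.float64(30.0): np.int64(25), np.float64(34.0): np.int64(23), np.float64(38.0): np.int64(22), np.float64(42.0): np.int64(24), np.float64(46.0): np.int64(25), np.float64(50.0): np.int64(91), np.float64(54.0): np.int64(179), np.float64(58.0): np.int64(51), np.float64(62.0): np.int64(5), np.float64(66.0): np.int64(0), np.float64(70.0): np.int64(0)}
tops 361 [-0.0461  0.0291  0.0441] [0.0491 0.089  0.0633] [0.0025 0.0581 0.0547]
tops 326 [-0.0461  0.0295  0.0503] [0.0491 0.089  0.0633] [0.0032 0.0586 0.0555]
plate bright x pct [-0.0626 -0.0586  0.0429  0.0437] y [0.0067 0.0069 0.1162 0.1172]
knob 159 [-0.0034 -0.0814  0.0325] [-0.0767 -0.1132  0.0181] [ 0.0167 -0
[... 1421 characters left out ...]
4(70.0): np.int64(0)}
tops 431 [-0.0455  0.0302  0.044 ] [0.0485 0.0913 0.061 ] [-0.0002  0.0648  0.0542]
tops 369 [-0.0454  0.0302  0.05  ] [0.0485 0.0912 0.061 ] [0.0002 0.0636 0.0554]
plate bright x pct [-0.0524 -0.0507  0.0533  0.0607] y [0.005  0.0063 0.1173 0.1183]
knob 171 [-0.004  -0.074   0.0312] [-0.0697 -0.095   0.018 ] [ 0.0164 -0.0573  0.039 ]
bar 90 ((-4.050018310546875, -74.58975982666016), (47.51776123046875, 17.030988693237305), 41.04695129394531)
white [[13.0, -74.0, 6.0], [9.0, -67.0, 37.0], [7.0, -69.0, 35.0], [5.0, -70.0, 37.0], [22.0, -52.0, 6.0], [20.0, -54.0, 6.0]]
black face [ 0.59146815 -0.33548317  0.021     ] 22.02013629165726 [ 0.59140841 -0.33503148  0.021     ]
```

>>> {"fn": "apply_moves", "kwargs": {
  "gripper": [0,0,0,0],
  "delta_pos": [
    [1,-0.4,0.3],
    [1,-0.4,0.3],
    [1,-0.4,0.3],
    [1,-0.4,0.3]
  ],
  "rot": [
    [0,0,0.149],
    [0,0,0.149],
    [0,0,0.149],
    [0,0,0.149]
  ]
}}

```text
time_s: 0.5
tcp_pos: [0.3381, -0.5386, 0.1925]
ee_rot: [-3.136, 0.002, -0.101]
force: [-0.4, -0.4, -0.2]
opening: 0.0852
gripper_force: 0.0
```

>>> {"fn": "apply_moves", "kwargs": {
  "gripper": [0,0,0,0],
  "delta_pos": [
    [0.97,-0.97,0.3],
    [0.97,-0.97,0.3],
    [0.97,-0.97,0.3],
    [0.97,-0.97,0.3]
  ],
  "rot": [
    [0,0,0],
    [0,0,0],
    [0,0,0],
    [0,0,0]
  ]
}}

```text
time_s: 0.9
tcp_pos: [0.4653, -0.4365, 0.1578]
ee_rot: [-3.139, 0.001, -0.099]
force: [-0.9, -1.1, -0.4]
opening: 0.0853
gripper_force: 0.0
```

>>> {"fn": "apply_moves", "kwargs": {
  "gripper": [0,0,0,0,0],
  "delta_pos": [
    [0.97,-0.97,0.3],
    [0.97,-0.97,0.3],
    [0.97,-0.97,0.3],
    [0.97,-0.97,0.3],
    [0.97,-0.97,0.3]
  ],
  "rot": [
    [0,0,0],
    [0,0,0],
    [0,0,0],
    [0,0,0],
    [0,0,0]
  ]
}}

```text
time_s: 1.4
tcp_pos: [0.5922, -0.3342, 0.1223]
ee_rot: [-3.141, 0.001, -0.1]
force: [0.0, -0.7, 0.6]
opening: 0.0855
gripper_force: 0.0
```

```bash
cat >> h.py <<'E'
DOWN=R.from_euler('xyz',[np.pi,0,yaw]).as_matrix(); TILT=np.c_[NX,-NY,-NZ]
def plan(p,Rt=None,nest=False):
    "shares from the present pose to world (or nest-frame) point p with tool axes Rt"
    s=env.state(); T=R.from_euler('xyz',s['ee_rot']).as_matrix(); q=np.array(s['tcp_pos'])
    d=(np.array(p)-q)@T/.12
    r=np.zeros(3) if Rt is None else R.from_matrix(T.T@Rt).as_rotvec()/np.pi
    print('t',round(s['time_s'],2),'tcp',q.round(4),'rot',np.array(s['ee_rot']).round(4),'F',np.array(s['force']).round(1),'op',round(s['opening'],4),'\n delta',d.round(3),'rot',r.round(4))
E
python3 -c "
from h import *
plan([.5914,-.3345,.003],DOWN); print(env.state()['qpos'])"
```

```text
t 1.4 tcp [ 0.5922 -0.3342  0.1223] rot [-3.1412e+00  1.4000e-03 -9.9700e-02] F [ 0.  -0.7  0.6] op 0.0855 
 delta [-0.005  0.004  0.994] rot [-0.0001  0.0004  0.0013]
[-6.62518848e-01  3.97547580e-01  1.64228323e+00 -4.63882402e-04
  1.10317028e+00  1.00814562e+00]
```

>>> {"fn": "apply_moves", "kwargs": {
  "gripper": [0,0,0,0,255,255,255,255,255,255,255,255],
  "delta_pos": [
    [0,0,0.4],
    [0,0,0.75],
    [0,0,0.97],
    [0,0,0.97],
    [0,0,0.97],
    [0,0,0.97],
    [0,0,0.97],
    [0,0,0.97],
    [0,0,0.97],
    [0,0,0.97],
    [0,0,0.97],
    [0,0,0.97]
  ],
  "rot": [
    [0,0,0],
    [0,0,0],
    [0,0,0],
    [0,0,0],
    [0,0,0],
    [0,0,0],
    [0,0,0],
    [0,0,0],
    [0,0,0],
    [0,0,0],
    [0,0,0],
    [0,0,0]
  ]
}}

```text
time_s: 2.6
tcp_pos: [0.5933, -0.3375, 0.011]
ee_rot: [3.137, -0.005, -0.103]
force: [-0.8, -0.1, 6.3]
opening: 0.0529
gripper_force: 63.5
```

Run:
```python
from h import *
plan([.5914,-.3345,.12],DOWN); print(env.state()['gripper_force'])
for n in('side','top'):
    f,d=env.grab_frame(n); np.savez(n+'1.npz',f=f,d=d)
```

```text
t 2.6 tcp [ 0.5933 -0.3375  0.011 ] rot [ 3.1374 -0.0051 -0.103 ] F [-0.8 -0.1  6.3] op 0.0529 
 delta [-0.014 -0.02  -0.909] rot [ 0.0013 -0.0016  0.0003]
63.54628086090088
```

>>> {"fn": "apply_moves", "kwargs": {
  "gripper": [0,0,0,0,0,0],
  "delta_pos": [
    [0,0,0],
    [0,0,0],
    [0,0,0],
    [0,0,0],
    [0,0,0],
    [0,0,0]
  ],
  "rot": [
    [0,0,0],
    [0,0,0],
    [0,0,0],
    [0,0,0],
    [0,0,0],
    [0,0,0]
  ]
}}

```text
time_s: 3.3
tcp_pos: [0.5913, -0.3352, 0.0067]
ee_rot: [-3.141, 0.0, -0.103]
force: [-0.5, -1.0, -0.8]
opening: 0.0858
gripper_force: 0.0
```

Run:
```python
from h import *
plan([.5914,-.3345,.12],DOWN)
f=np.load('side1.npz')['f']; p,Rm,t=cam('side'); c=Rm@np.array([.59,-.335,.03])+t; u=p['fx']*c[0]/c[2]+p['cx'];v=p['fy']*c[1]/c[2]+p['cy'];print(u,v)
u,v=int(u),int(v); cv2.imwrite('pics/g1.png',cv2.resize(f[v-45:v+30,u-50:u+50],(800,600),interpolation=cv2.INTER_CUBIC))
```

```text
t 3.3 tcp [ 0.5913 -0.3352  0.0067] rot [-3.1414e+00  3.0000e-04 -1.0330e-01] F [-0.5 -1.  -0.8] op 0.0858 
 delta [ 0.    -0.006 -0.944] rot [-0.0001  0.0001  0.0002]
251.90512721234265 180.74469701054625
```

View pics/g1.png

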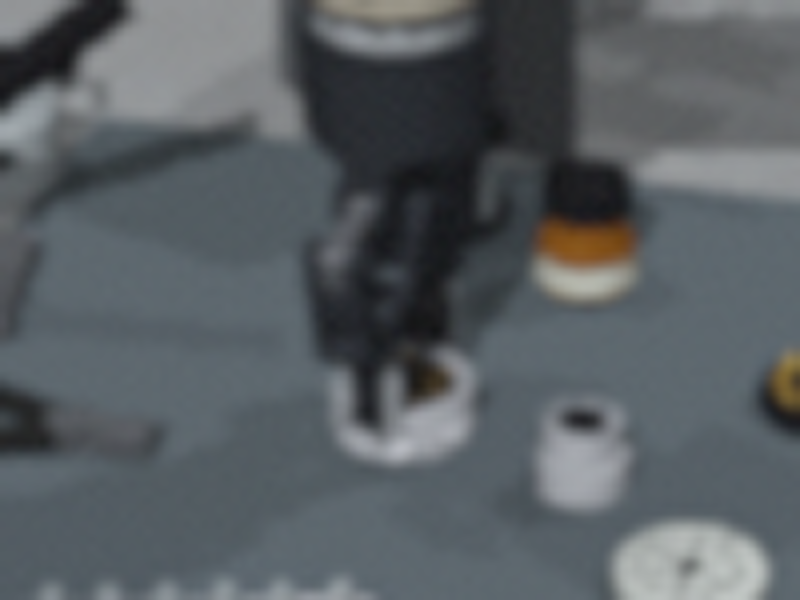

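>>> {"fn": "apply_moves", "kwargs": {
  "gripper": [0,0,255,255,255,255,255,255,255],
  "delta_pos": [
    [0,0,0.05],
    [0,0,0.05],
    [0,0,0.05],
    [0,0,0.05],
    [0,0,0.05],
    [0,0,0.05],
    [0,0,0.05],
    [0,0,0.05],
    [0,0,0.05]
  ],
  "rot": [
    [0,0,0],
    [0,0,0],
    [0,0,0],
    [0,0,0],
    [0,0,0],
    [0,0,0],
    [0,0,0],
    [0,0,0],
    [0,0,0]
  ]
}}

```text
time_s: 4.2
tcp_pos: [0.5918, -0.3358, 0.0015]
ee_rot: [3.141, -0.001, -0.103]
force: [0.8, -0.6, 2.7]
opening: 0.0539
gripper_force: 63.7
```

>>> {"fn": "apply_moves", "kwargs": {
  "gripper": [255,255,255,255,255],
  "delta_pos": [
    [0,0,-0.15],
    [0,0,-0.3],
    [0,0,-0.6],
    [0,0,-1],
    [0,0,-1]
  ],
  "rot": [
    [0,0,0],
    [0,0,0],
    [0,0,0],
    [0,0,0],
    [0,0,0]
  ]
}}

```text
time_s: 4.7
tcp_pos: [0.5958, -0.3385, 0.1319]
ee_rot: [3.133, -0.015, -0.103]
force: [1.8, -1.3, -0.9]
opening: 0.0539
gripper_force: 63.5
```

Run:
```python
from h import *
plan([.59,0,.24],DOWN)
for n in('side','top'):
    f,d=env.grab_frame(n); np.savez(n+'1.npz',f=f,d=d)
f=np.load('side1.npz')['f']; p,Rm,t=cam('side'); c=Rm@np.array([.59,-.335,.12])+t; u=p['fx']*c[0]/c[2]+p['cx'];v=p['fy']*c[1]/c[2]+p['cy'];print(u,v)
u,v=int(u),int(v); cv2.imwrite('pics/g2.png',cv2.resize(f[v-45:v+30,u-50:u+50],(800,600),interpolation=cv2.INTER_CUBIC))
```

```text
t 4.7 tcp [ 0.5958 -0.3385  0.1319] rot [ 3.1326 -0.0145 -0.103 ] F [ 1.8 -1.3 -0.9] op 0.0539 
 delta [-0.325 -2.793 -0.931] rot [ 0.0029 -0.0046  0.0003]
251.3167805806961 156.0020545227367
```

View pics/g2.png

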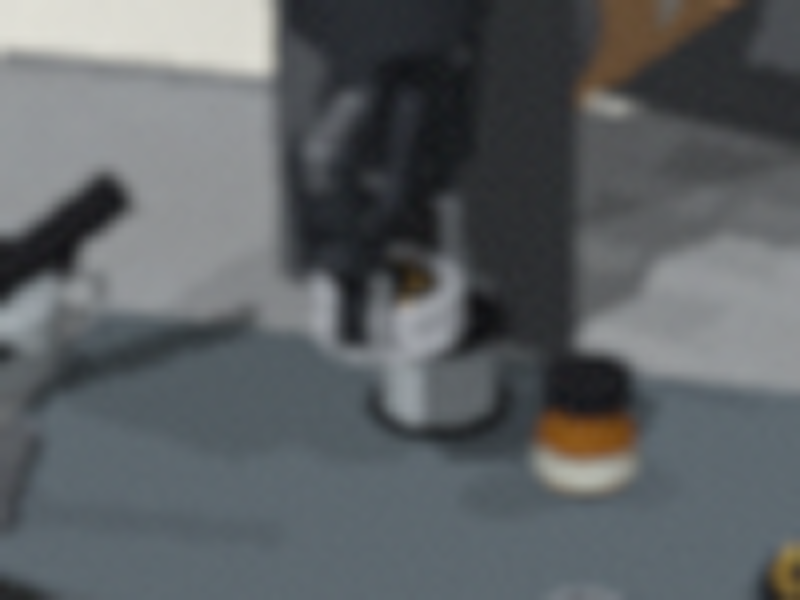

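```bash
cat >> h.py <<'E'
N0=PC+NR@np.array([.001,.0613,.006])
def nest(x,y,z): return N0+NR@np.array([x,y,z])
E
python3 - <<'E'
from h import *
p=nest(0,0,.0765); print(N0,p); plan(p,TILT)
E
```

```text
[0.60933377 0.24093867 0.07786046] [0.57717764 0.24429004 0.14719301]
t 4.8 tcp [ 0.5924 -0.3361  0.1245] rot [ 3.1389 -0.0043 -0.1031] F [-0.3  0.5 -1.3] op 0.0539 
 delta [-0.624 -4.797 -0.205] rot [0.0008 0.1375 0.0004]
```

>>> {"fn": "apply_moves", "kwargs": {
  "gripper": [255,255,255],
  "delta_pos": [
    [-0.12,-1,-0.5],
    [-0.12,-1,-0.5],
    [-0.12,-1,-0.5]
  ],
  "rot": [
    [0,0,0],
    [0,0,0],
    [0,0,0]
  ]
}}

```text
time_s: 5.1
tcp_pos: [0.5881, -0.2117, 0.1799]
ee_rot: [-3.139, 0.003, -0.103]
force: [0.5, 0.2, -1.2]
opening: 0.0538
gripper_force: 64.0
```

>>> {"fn": "apply_moves", "kwargs": {
  "gripper": [255,255,255],
  "delta_pos": [
    [-0.12,-1,-0.3],
    [-0.12,-1,-0.3],
    [-0.12,-1,-0.3]
  ],
  "rot": [
    [0,0,0],
    [0,0,0],
    [0,0,0]
  ]
}}

```text
time_s: 5.4
tcp_pos: [0.5862, -0.0899, 0.2163]
ee_rot: [-3.14, 0.003, -0.101]
force: [0.1, -0.8, -1.0]
opening: 0.054
gripper_force: 64.0
```

>>> {"fn": "apply_moves", "kwargs": {
  "gripper": [255,255,255],
  "delta_pos": [
    [-0.12,-1,0],
    [-0.12,-1,0],
    [-0.12,-1,0]
  ],
  "rot": [
    [0,0,0],
    [0,0,0],
    [0,0,0]
  ]
}}

```text
time_s: 5.7
tcp_pos: [0.5834, 0.0312, 0.2148]
ee_rot: [-3.14, 0.005, -0.1]
force: [-0.4, -0.8, -1.8]
opening: 0.0543
gripper_force: 64.0
```

>>> {"fn": "apply_moves", "kwargs": {
  "gripper": [255,255,255,255,255],
  "delta_pos": [
    [-0.12,-1,0],
    [-0.12,-1,0],
    [-0.12,-1,0],
    [-0.12,-1,0],
    [-0.12,-1,0]
  ],
  "rot": [
    [0,0.1375,0],
    [0,0.1375,0],
    [0,0.1375,0],
    [0,0.1375,0],
    [0,0.1375,0]
  ]
}}

```text
time_s: 6.2
tcp_pos: [0.5817, 0.1485, 0.2147]
ee_rot: [3.14, -0.427, -0.101]
force: [-0.2, -0.4, -1.9]
opening: 0.0538
gripper_force: 64.2
```

Run:
```python
from h import *
plan(nest(0,0,.0765),TILT); print(env.state()['qpos'])
```

```text
t 6.2 tcp [0.5817 0.1485 0.2147] rot [ 3.1401 -0.4269 -0.1011] F [-0.2 -0.4 -1.9] op 0.0538 
 delta [-0.34  -0.791  0.462] rot [0.0001 0.003  0.0008]
[ 0.11971777 -0.05674492  2.02573066 -0.13412754  0.759686    1.86988487]
```

>>> {"fn": "apply_moves", "kwargs": {
  "gripper": [255,255,255,255,255,255],
  "delta_pos": [
    [-0.34,-0.79,0.2],
    [-0.34,-0.79,0.46],
    [-0.34,-0.79,0.46],
    [-0.34,-0.79,0.46],
    [-0.34,-0.79,0.46],
    [-0.34,-0.79,0.46]
  ],
  "rot": [
    [0,0.003,0.001],
    [0,0.003,0.001],
    [0,0.003,0.001],
    [0,0.003,0.001],
    [0,0.003,0.001],
    [0,0.003,0.001]
  ]
}}

```text
time_s: 6.8
tcp_pos: [0.581, 0.2425, 0.1513]
ee_rot: [-3.14, -0.443, -0.109]
force: [0.4, -0.2, -1.0]
opening: 0.054
gripper_force: 64.2
```

Run:
```python
from h import *
plan(nest(0,0,.0765),TILT)
out=[]
for n in('side','top'):
    f,d=env.grab_frame(n); np.savez(n+'2.npz',f=f,d=d)
    p,Rm,t=cam(n); c=Rm@nest(0,0,.04)+t; u=int(p['fx']*c[0]/c[2]+p['cx']);v=int(p['fy']*c[1]/c[2]+p['cy']);print(n,u,v)
    out.append(cv2.resize(f[v-55:v+55,u-36:u+37],(398,600),interpolation=cv2.INTER_CUBIC))
cv2.imwrite('pics/n1.png',np.hstack(out))
```

```text
t 6.8 tcp [0.581  0.2425 0.1513] rot [-3.1395 -0.4433 -0.1091] F [ 0.4 -0.2 -1. ] op 0.054 
 delta [-0.045 -0.011  0.016] rot [ 0.0001 -0.0022 -0.0015]
side 170 288
top 103 161
```

View pics/n1.png

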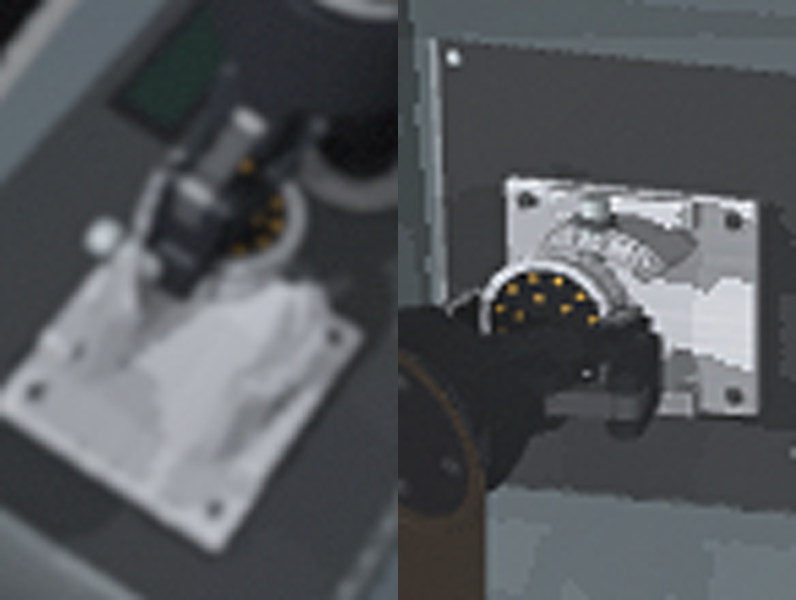

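The shell is over the pocket. The plate screws show in both halves of the picture: in the top half at (527,200), (733,220) and (735,396), and in the side half at (38,392), (215,510) and (335,338). I use their diagonals for the nest centre.

Run:
```python
from h import *
def rd(n,u,v):
    p,Rm,t=cam(n); d=Rm.T@np.array([(u-p['cx'])/p['fx'],(v-p['cy'])/p['fy'],1]); return -Rm.T@t,d/np.linalg.norm(d)
def tri(a,b):
    o1,d1=rd('top',*a);o2,d2=rd('side',*b)
    s=np.linalg.lstsq(np.c_[d1,-d2],o2-o1,rcond=None)[0]; p1=o1+s[0]*d1;p2=o2+s[1]*d2
    return (p1+p2)/2,np.linalg.norm(p1-p2)
T=lambda x,y:(67+(x-398+.5)/5.45-.5,106+(y+.5)/5.45-.5); S=lambda x,y:(134+(x+.5)/5.45-.5,233+(y+.5)/5.45-.5)
for nm,a,b in[('centre',T(631,298),S(186.5,365)),('ball knob',T(595,208),S(103,238))]:
    q,g=tri(a,b); print(nm,(q-N0)@NR*1e3,'gap',g*1e3)
for n,q in(('top',T(631,298)),('side',S(186.5,365))):
    o,d=rd(n,*q); s=((N0-o)@NZ)/(d@NZ); print(n,(o+s*d-N0)@NR*1e3)
for n in('top','side'):
    z=np.load(n+'2.npz'); P=pts(n,z['d']); Q=(P-N0)@NR*1e3; g=cv2.cvtColor(z['f'],cv2.COLOR_BGR2GRAY); hs=cv2.cvtColor(z['f'],cv2.COLOR_BGR2HSV)
    near=(z['d']>0)&(abs(Q[...,0])<45)&(abs(Q[...,1])<45)
    a=near&(Q[...,2]>40)&(Q[...,2]<56)&(g>110); b=near&(Q[...,2]>70)&(Q[...,2]<106)&(g>110)&(hs[...,1]<60)
    gold=near&(Q[...,2]>85)&(Q[...,2]<106)&(hs[...,1]>110)
    for nm,m in(('guide',a),('shellrim',b),('gold',gold)): print(n,nm,m.sum(),np.percentile(Q[m],[2,50,98],axis=0).round(1).tolist() if m.sum() else'')
```

```text
centre [-4.86129169 -0.41120669  2.22443677] gap 1.9338002332364996
ball knob [44.20657988 -0.42658793 42.80320256] gap 2.5543902465507617
top [-6.41183711e+00  1.09585947e-01 -2.27345234e-13]
side [-3.72611195e+00 -1.43634969e+00  7.09320209e-14]
top guide 119 [[17.9, -28.8, 44.6], [28.3, -7.9, 49.0], [43.9, 23.5, 54.0]]
top shellrim 134 [[5.5, -33.7, 80.3], [28.0, -8.0, 97.9], [34.3, 24.9, 103.5]]
top gold 22 [[9.2, -21.3, 94.3], [18.9, 1.1, 98.6], [27.0, 16.6, 101.8]]
side guide 303 [[-44.0, -23.8, 41.0], [-30.2, 9.5, 48.8], [43.0, 28.4, 54.0]]
side shellrim 129 [[-19.6, -18.0, 79.2], [-11.9, 14.7, 95.0], [32.5, 32.8, 100.6]]
side gold 10 [[-11.1, -18.1, 96.8], [-9.1, -3.6, 98.4], [8.3, 9.5, 99.8]]
```

Run:
```python
from h import *
for n in('top','side'):
    z=np.load(n+'0.npz'); P=pts(n,z['d']); Q=(P-N0)@NR*1e3
    m=(z['d']>0)&(abs(Q[...,0])<60)&(abs(Q[...,1])<45)&(Q[...,2]>44)&(Q[...,2]<58)
    q=Q[m]; 
    for sgn in(1,-1):
        w=q[(q[:,0]*sgn>0)]; rows=[]
        for y0 in range(-30,31,6):
            s=w[abs(w[:,1]-y0)<3]
            rows.append((y0,len(s))+((round(s[:,0].min(),1),round(s[:,0].max(),1),) if len(s) else ()))
        print(n,sgn,rows,'y',w[:,1].min().round(1),w[:,1].max().round(1),'h med',np.median(w[:,2]).round(1))
    # inner radius fit: per-angle closest points
    from scipy.optimize import least_squares
    # floor extents: low points inside
    fl=(z['d']>0)&(abs(Q[...,0])<60)&(abs(Q[...,1])<60)&(abs(Q[...,2])<15)
    print('floor h',np.median(Q[fl&(abs(Q[...,1])<20)&(abs(Q[...,0])<15)][:,2]),'plate h',np.median(Q[fl&(abs(Q[...,1])>40)&(abs(Q[...,1])<50)][:,2]))
```

```text
top 1 [(-30, 7, np.float64(18.0), np.float64(25.8)), (-24, 20, np.float64(15.5), np.float64(31.2)), (-18, 18, np.float64(16.5), np.float64(33.2)), (-12, 18, np.float64(21.9), np.float64(39.2)), (-6, 37, np.float64(22.6), np.float64(48.1)), (0, 30, np.float64(22.6), np.float64(47.6)), (6, 17, np.float64(24.2), np.float64(40.4)), (12, 15, np.float64(21.2), np.float64(32.8)), (18, 18, np.float64(16.1), np.float64(30.8)), (24, 9, np.float64(16.1), np.float64(26.8)), (30, 1, np.float64(23.8), np.float64(23.8))] y -31.8 27.6 h med 49.3
top -1 [(-30, 7, np.float64(-35.1), np.float64(-27.4)), (-24, 16, np.float64(-40.5), np.float64(-25.6)), (-18, 14, np.float64(-43.9), np.float64(-29.9)), (-12, 14, np.float64(-43.8), np.float64(-32.1)), (-6, 14, np.float64(-47.1), np.float64(-34.2)), (0, 13, np.float64(-44.8), np.float64(-34.3)), (6, 17, np.float64(-45.5), np.float64(-32.6)), (12, 14, np.float64(-43.5), np.float64(-29.4)), (18, 17, np.float64(-41.3), np.float64(-26.9)), (24, 9, np.float64(-38.2), np.float64(-27.2)), (30, 1, np.float64(-32.8), np.float64(-32.8))] y -30.8 27.7 h med 49.6
floor
[... 498 characters left out ...]
.float64(29.0)), (30, 5, np.float64(19.0), np.float64(24.4))] y -30.5 29.0 h med 49.5
side -1 [(-30, 3, np.float64(-35.4), np.float64(-32.7)), (-24, 13, np.float64(-40.1), np.float64(-26.0)), (-18, 16, np.float64(-42.7), np.float64(-27.2)), (-12, 18, np.float64(-45.0), np.float64(-30.7)), (-6, 16, np.float64(-45.5), np.float64(-34.4)), (0, 13, np.float64(-46.4), np.float64(-34.7)), (6, 18, np.float64(-46.2), np.float64(-33.6)), (12, 18, np.float64(-45.8), np.float64(-33.3)), (18, 21, np.float64(-43.8), np.float64(-29.7)), (24, 25, np.float64(-40.0), np.float64(-25.7)), (30, 4, np.float64(-34.6), np.float64(-30.1))] y -31.1 29.9 h med 49.3
floor h 3.1371622905839587 plate h 2.6688747220426583
```

```bash
cat >> h.py <<'E'
N0=N0+NR@np.array([-.005,-.0008,0.0])
E
python3 - <<'E'
from h import *
plan(nest(0,0,.056),TILT)
E
```

```text
t 6.9 tcp [0.5808 0.2427 0.1515] rot [-3.1391 -0.4437 -0.1091] F [-0.1 -0.1 -2.2] op 0.0543 
 delta [-0.086 -0.003  0.189] rot [-0.0001 -0.0024 -0.0015]
```

>>> {"fn": "apply_moves", "kwargs": {
  "gripper": [255,255,255,255],
  "delta_pos": [
    [-0.086,-0.003,0.05],
    [-0.086,-0.003,0.19],
    [-0.086,-0.003,0.19],
    [-0.086,-0.003,0.19]
  ],
  "rot": [
    [0,-0.0024,-0.0015],
    [0,-0.0024,-0.0015],
    [0,-0.0024,-0.0015],
    [0,-0.0024,-0.0015]
  ]
}}

```text
time_s: 7.3
tcp_pos: [0.5794, 0.2438, 0.1243]
ee_rot: [3.14, -0.433, -0.102]
force: [0.3, 0.1, -1.8]
opening: 0.0538
gripper_force: 64.2
```

Run:
```python
from h import *
plan(nest(0,0,.0015),TILT)
out=[]
for n in('side','top'):
    f,d=env.grab_frame(n); np.savez(n+'3.npz',f=f,d=d)
    p,Rm,t=cam(n); c=Rm@nest(0,0,.05)+t; u=int(p['fx']*c[0]/c[2]+p['cx']);v=int(p['fy']*c[1]/c[2]+p['cy']);print(n,u,v)
    out.append(cv2.resize(f[v-38:v+37,u-25:u+25],(400,600),interpolation=cv2.INTER_CUBIC))
cv2.imwrite('pics/n2.png',np.hstack(out))
```

```text
t 7.3 tcp [0.5794 0.2438 0.1243] rot [ 3.1403 -0.4327 -0.1017] F [ 0.3  0.1 -1.8] op 0.0538 
 delta [0.024 0.004 0.444] rot [0.0001 0.0012 0.0006]
side 174 287
top 101 164
```

View pics/n2.png

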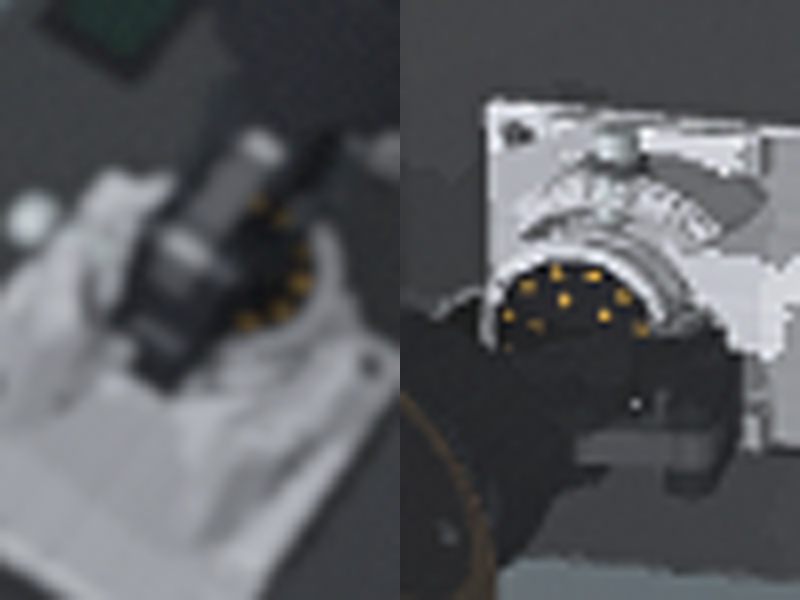

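>>> {"fn": "apply_moves", "kwargs": {
  "gripper": [255,255,255],
  "delta_pos": [
    [0,0,0],
    [0,0,0],
    [0,0,0]
  ],
  "rot": [
    [0,0,0],
    [0,0,0],
    [0,0,0]
  ]
}}

```text
time_s: 7.7
tcp_pos: [0.5801, 0.2442, 0.1251]
ee_rot: [3.141, -0.434, -0.102]
force: [-0.3, -1.2, -2.3]
opening: 0.054
gripper_force: 64.2
```

Run:
```python
from h import *
plan(nest(0,0,.0015),TILT)
```

```text
t 7.7 tcp [0.5801 0.2442 0.1251] rot [ 3.1412 -0.4345 -0.1016] F [-0.3 -1.2 -2.3] op 0.054 
 delta [0.015 0.009 0.448] rot [-0.0002  0.0006  0.0006]
```

>>> {"fn": "apply_moves", "kwargs": {
  "gripper": [255,255,255,255,255],
  "delta_pos": [
    [0.015,0.009,0],
    [0.015,0.009,0.06],
    [0.015,0.009,0.12],
    [0.015,0.009,0.18],
    [0.015,0.009,0.18]
  ],
  "rot": [
    [0,0.0005,0.0005],
    [0,0.0005,0.0005],
    [0,0.0005,0.0005],
    [0,0.0005,0.0005],
    [0,0.0005,0.0005]
  ]
}}

```text
time_s: 8.2
tcp_pos: [0.5887, 0.2426, 0.1049]
ee_rot: [3.141, -0.431, -0.104]
force: [-6.9, 3.4, 1.5]
opening: 0.0542
gripper_force: 76.0
```

```bash
cat >> h.py <<'E'
def where():
    s=env.state(); print('nest-frame tcp mm',((np.array(s['tcp_pos'])-N0)@NR*1e3).round(1),'F nest',(np.array(s['force'])@NR).round(1),'grip',round(s['gripper_force'],1),'op',round(s['opening'],4))
E
python3 - <<'E'
from h import *
plan(nest(0,0,.0015),TILT); where()
E
```

```text
t 8.2 tcp [0.5887 0.2426 0.1049] rot [ 3.1413 -0.4314 -0.1035] F [-6.9  3.4  1.5] op 0.0542 
 delta [0.021 0.002 0.264] rot [0.0001 0.0016 0.0001]
nest-frame tcp mm [-2.3  0.3 33.2] F nest [-5.9  2.6  4.4] grip 76.0 op 0.0542
```

>>> {"fn": "apply_moves", "kwargs": {
  "gripper": [255,255,255,255,255,255,255,255],
  "delta_pos": [
    [0.01,0,0.06],
    [0.01,0,0.12],
    [0.01,0,0.18],
    [0.01,0,0.22],
    [0.01,0,0.25],
    [0.01,0,0.27],
    [0.01,0,0.27],
    [0.01,0,0.27]
  ],
  "rot": [
    [0,0.001,0],
    [0,0.001,0],
    [0,0.001,0],
    [0,0.001,0],
    [0,0.001,0],
    [0,0.001,0],
    [0,0.001,0],
    [0,0.001,0]
  ]
}}

```text
time_s: 9.0
tcp_pos: [0.6005, 0.2416, 0.0805]
ee_rot: [3.137, -0.429, -0.104]
force: [-42.3, 0.3, 39.2]
opening: 0.0537
gripper_force: 81.4
```

Run:
```python
from h import *
plan(nest(0,0,.0015),TILT); where()
```

```text
t 9.0 tcp [0.6005 0.2416 0.0805] rot [ 3.1369 -0.4289 -0.104 ] F [-42.3   0.3  39.2] op 0.0537 
 delta [0.016 0.004 0.039] rot [ 0.0015  0.0024 -0.    ]
nest-frame tcp mm [-1.9  0.5  6.2] F nest [-21.6  -4.   53.3] grip 81.4 op 0.0537
```

>>> {"fn": "apply_moves", "kwargs": {
  "gripper": [255,255,0,0,0,0,0,0,0,0,0],
  "delta_pos": [
    [-0.01,0,-0.03],
    [-0.01,0,-0.03],
    [-0.01,0,-0.03],
    [-0.01,0,-0.03],
    [-0.01,0,-0.03],
    [-0.01,0,-0.03],
    [-0.01,0,-0.03],
    [0,0,-0.3],
    [0,0,-0.5],
    [0,0,-0.5],
    [0,0,-0.5]
  ],
  "rot": [
    [0,0,0],
    [0,0,0],
    [0,0,0],
    [0,0,0],
    [0,0,0],
    [0,0,0],
    [0,0,0],
    [0,0,0],
    [0,0,0],
    [0,0,0],
    [0,0,0]
  ]
}}

```text
time_s: 10.1
tcp_pos: [0.5801, 0.2431, 0.1316]
ee_rot: [-3.141, -0.44, -0.103]
force: [0.8, -0.9, 0.2]
opening: 0.0854
gripper_force: 0.0
```

Run:
```python
from h import *
plan(nest(0,0,.025),TILT); where()
for n in('side','top'):
    f,d=env.grab_frame(n); np.savez(n+'4.npz',f=f,d=d)
    P=pts(n,d); Q=(P-N0)@NR*1e3; hs=cv2.cvtColor(f,cv2.COLOR_BGR2HSV)
    near=(d>0)&(np.hypot(Q[...,0],Q[...,1])<24)&(Q[...,2]<45)
    q=Q[near]; 
    if len(q)>20:
        A=np.c_[q[:,:2],np.ones(len(q))]; g=np.ones(len(q),bool)
        for i in range(4):
            co=np.linalg.lstsq(A[g],q[g,2],rcond=None)[0]; g=abs(q[:,2]-A@co)<4
        print(n,len(q),g.sum(),'slopes deg',np.degrees(co[:2]),'h',co[2])
```

```text
t 10.1 tcp [0.5801 0.2431 0.1316] rot [-3.1412 -0.4395 -0.1035] F [ 0.8 -0.9  0.2] op 0.0854 
 delta [-0.011 -0.001  0.301] rot [-0.0002 -0.001   0.0001]
nest-frame tcp mm [ 1.2 -0.1 61.1] F nest [ 0.9 -0.8 -0.2] grip 0.0 op 0.0854
side 157 147 slopes deg [24.05467382 -0.32294674] h 33.29497473043197
top 255 246 slopes deg [21.43601083 -0.22231133] h 33.570493053064965
```

```bash
cat >> h.py <<'E'
def prof(n,d,ymax=10):
    Q=(pts(n,d)-N0)@NR*1e3
    for y0 in(-15,0,15):
        r=[]
        for x0 in range(-44,50,8):
            m=(d>0)&(abs(Q[...,0]-x0)<4)&(abs(Q[...,1]-y0)<7)&(Q[...,2]<75)
            r.append((x0,int(m.sum()),round(float(np.median(Q[m][:,2])),1) if m.any() else None))
        print(n,'y',y0,[(a,c) for a,b,c in r])
E
python3 - <<'E'
from h import *
for n in('side','top'): prof(n,np.load(n+'4.npz')['d'])
f=np.load('side4.npz')['f']; p,Rm,t=cam('side'); 
out=[]
for n in('side','top'):
    f=np.load(n+'4.npz')['f'];p,Rm,t=cam(n); c=Rm@nest(0,0,.03)+t; u=int(p['fx']*c[0]/c[2]+p['cx']);v=int(p['fy']*c[1]/c[2]+p['cy'])
    out.append(cv2.resize(f[v-38:v+37,u-25:u+25],(400,600),interpolation=cv2.INTER_CUBIC))
cv2.imwrite('pics/n3.png',np.hstack(out))
E
```

```text
side y -15 [(-44, 14.8), (-36, 49.3), (-28, 49.4), (-20, 26.0), (-12, 28.3), (-4, 31.9), (4, None), (12, None), (20, None), (28, 52.5), (36, 48.6), (44, None)]
side y 0 [(-44, 16.1), (-36, 48.9), (-28, 48.8), (-20, 24.6), (-12, 28.9), (-4, 30.4), (4, None), (12, None), (20, None), (28, 50.9), (36, 49.7), (44, 47.6)]
side y 15 [(-44, 15.5), (-36, 43.6), (-28, 50.7), (-20, 21.7), (-12, 27.7), (-4, 30.0), (4, 2.2), (12, 3.2), (20, 24.9), (28, 51.3), (36, 46.5), (44, 15.2)]
top y -15 [(-44, None), (-36, None), (-28, 34.4), (-20, None), (-12, 30.0), (-4, 32.8), (4, 35.7), (12, 38.1), (20, 40.2), (28, 50.0), (36, 39.3), (44, 13.4)]
top y 0 [(-44, None), (-36, None), (-28, 27.4), (-20, 25.4), (-12, 28.7), (-4, 31.9), (4, 35.0), (12, 37.6), (20, 40.2), (28, 51.2), (36, 49.1), (44, 28.2)]
top y 15 [(-44, None), (-36, None), (-28, 33.5), (-20, 24.5), (-12, 28.7), (-4, 32.2), (4, 35.0), (12, 38.3), (20, 38.2), (28, 51.7), (36, 47.7), (44, 13.8)]
```

View pics/n3.png

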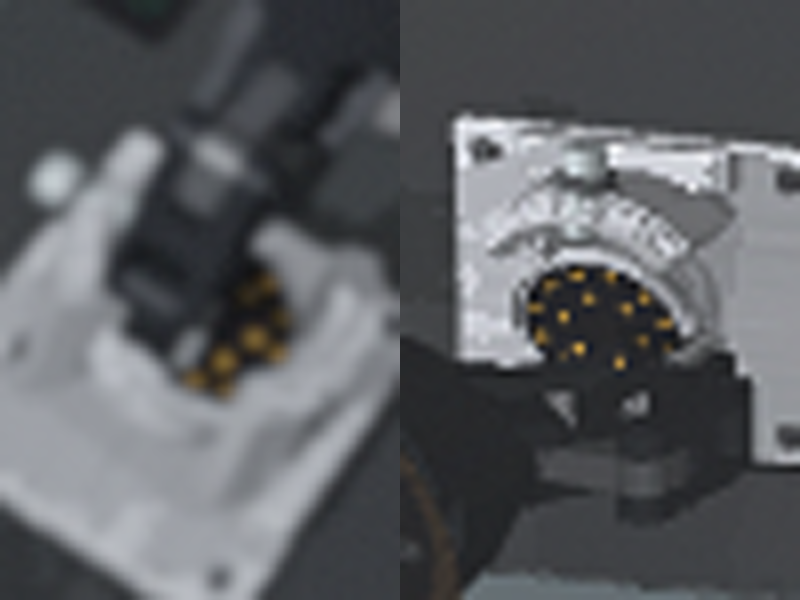

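>>> {"fn": "apply_moves", "kwargs": {
  "gripper": [255,255,255,255,255,255,255,255,255],
  "delta_pos": [
    [0.05,0,0],
    [0.05,0,0],
    [0.05,0,0],
    [0.05,0,0],
    [0.05,0,0],
    [0.05,0,0.05],
    [0.05,0,0.1],
    [0.05,0,0.15],
    [0.05,0,0.15]
  ],
  "rot": [
    [0,0,0],
    [0,0,0],
    [0,0,0],
    [0,0,0],
    [0,0,0],
    [0,0,0],
    [0,0,0],
    [0,0,0],
    [0,0,0]
  ]
}}

```text
time_s: 11.1
tcp_pos: [0.5924, 0.2413, 0.1159]
ee_rot: [3.141, -0.436, -0.103]
force: [0.2, 0.2, 0.1]
opening: -0.0001
gripper_force: 0.0
```

>>> {"fn": "apply_moves", "kwargs": {
  "gripper": [255,255,255,255],
  "delta_pos": [
    [0,0,0.02],
    [0,0,0.04],
    [0,0,0.06],
    [0,0,0.06]
  ],
  "rot": [
    [0,0,0],
    [0,0,0],
    [0,0,0],
    [0,0,0]
  ]
}}

```text
time_s: 11.5
tcp_pos: [0.5966, 0.2416, 0.1119]
ee_rot: [-3.141, -0.44, -0.103]
force: [0.2, 0.5, 1.0]
opening: -0.0
gripper_force: 0.4
```

Run:
```python
from h import *
plan(nest(.008,0,.025),TILT); where()
```

```text
t 11.5 tcp [0.5966 0.2416 0.1119] rot [-3.1408 -0.4403 -0.1034] F [0.2 0.5 1. ] op -0.0 
 delta [0.001 0.001 0.094] rot [-0.0003 -0.0013  0.0001]
nest-frame tcp mm [ 7.8  0.1 36.2] F nest [0.5 0.6 0.9] grip 0.4 op -0.0
```

>>> {"fn": "apply_moves", "kwargs": {
  "gripper": [255,255,255,255],
  "delta_pos": [
    [0,0,0.01],
    [0,0,0.02],
    [0,0,0.02],
    [0,0,0.02]
  ],
  "rot": [
    [0,0,0],
    [0,0,0],
    [0,0,0],
    [0,0,0]
  ]
}}

```text
time_s: 11.9
tcp_pos: [0.5962, 0.2411, 0.1078]
ee_rot: [3.141, -0.437, -0.103]
force: [-0.2, -0.4, -0.8]
opening: -0.0
gripper_force: 0.0
```

Run:
```python
from h import *
plan(nest(.008,0,.025),TILT); where()
```

```text
t 11.9 tcp [0.5962 0.2411 0.1078] rot [ 3.1408 -0.4367 -0.1032] F [-0.2 -0.4 -0.8] op -0.0 
 delta [ 0.018 -0.004  0.064] rot [ 0.0001 -0.0001  0.0002]
nest-frame tcp mm [ 5.8 -0.4 32.7] F nest [-0.5 -0.4 -0.6] grip 0.0 op -0.0
```

>>> {"fn": "apply_moves", "kwargs": {
  "gripper": [255,255,255,255,255],
  "delta_pos": [
    [0.015,0,0.01],
    [0.015,0,0.02],
    [0.015,0,0.03],
    [0.015,0,0.03],
    [0.015,0,0.03]
  ],
  "rot": [
    [0,0,0],
    [0,0,0],
    [0,0,0],
    [0,0,0],
    [0,0,0]
  ]
}}

```text
time_s: 12.4
tcp_pos: [0.6, 0.2409, 0.1062]
ee_rot: [3.142, -0.438, -0.103]
force: [-0.1, 0.1, -0.1]
opening: 0.0001
gripper_force: 0.0
```

Run:
```python
from h import *
plan(nest(.008,0,.025),TILT); where()
for n in ('side','top'): f,d=env.grab_frame(n);  prof(n,d)
```

```text
t 12.4 tcp [0.6    0.2409 0.1062] rot [ 3.1415 -0.4383 -0.1033] F [-0.1  0.1 -0.1] op 0.0001 
 delta [-0.005 -0.002  0.039] rot [-0.     -0.0006  0.0001]
nest-frame tcp mm [ 8.5 -0.2 29.6] F nest [-0.2  0.1 -0. ] grip 0.0 op 0.0001
side y -15 [(-44, 14.7), (-36, 48.6), (-28, 48.9), (-20, 26.1), (-12, 24.9), (-4, 24.1), (4, None), (12, None), (20, None), (28, 50.6), (36, 48.1), (44, 13.3)]
side y 0 [(-44, 15.9), (-36, 50.8), (-28, 49.9), (-20, 25.0), (-12, 24.4), (-4, 25.8), (4, 25.1), (12, 23.5), (20, 24.6), (28, 50.2), (36, 49.5), (44, 47.9)]
side y 15 [(-44, 15.2), (-36, 40.8), (-28, 51.4), (-20, 24.1), (-12, 24.8), (-4, 24.6), (4, 24.7), (12, 25.1), (20, 23.2), (28, 50.7), (36, 45.8), (44, 14.8)]
top y -15 [(-44, 15.9), (-36, 48.8), (-28, 51.0), (-20, None), (-12, None), (-4, None), (4, 25.0), (12, 26.3), (20, 48.4), (28, 51.2), (36, 36.7), (44, 15.6)]
top y 0 [(-44, 44.6), (-36, 50.6), (-28, 30.5), (-20, None), (-12, None), (-4, None), (4, None), (12, 23.3), (20, 48.5), (28, 51.1), (36, 49.7), (44, 17.9)]
top y 15 [(-44, None), (-36, None), (-28, None), (-20, None), (-12, None), (-4, None), (4, None), (12, 24.5), (20, 29.2), (28, 51.4), (36, 47.2), (44, 14.4)]
```

>>> {"fn": "apply_moves", "kwargs": {
  "gripper": [255,255,255,255,255,255],
  "delta_pos": [
    [-0.065,0,0],
    [-0.065,0,0.02],
    [-0.065,0,0.04],
    [-0.065,0,0.055],
    [-0.065,0,0.06],
    [-0.065,0,0.06]
  ],
  "rot": [
    [0,0,0],
    [0,0,0],
    [0,0,0],
    [0,0,0],
    [0,0,0],
    [0,0,0]
  ]
}}

```text
time_s: 13.1
tcp_pos: [0.5946, 0.2416, 0.0983]
ee_rot: [3.139, -0.435, -0.103]
force: [-16.4, -1.6, 16.9]
opening: 0.0003
gripper_force: 10.9
```

Run:
```python
from h import *
plan(nest(0,0,.025),TILT); where()
```

```text
t 13.1 tcp [0.5946 0.2416 0.0983] rot [ 3.1393 -0.4353 -0.1034] F [-16.4  -1.6  16.9] op 0.0003 
 delta [-0.003 -0.001 -0.002] rot [0.0007 0.0003 0.0001]
nest-frame tcp mm [ 0.3 -0.1 24.8] F nest [-7.4 -3.3 22.1] grip 10.9 op 0.0003
```

>>> {"fn": "apply_moves", "kwargs": {
  "gripper": [255,255,255,0],
  "delta_pos": [
    [0,0,-0.3],
    [0,0,-0.7],
    [0,0,-0.7],
    [0,0,-0.7]
  ],
  "rot": [
    [0,0,0],
    [0,0,0],
    [0,0,0],
    [0,0,0]
  ]
}}

```text
time_s: 13.5
tcp_pos: [0.5612, 0.2455, 0.1745]
ee_rot: [-3.14, -0.442, -0.104]
force: [0.1, -0.1, 0.4]
opening: 0.0135
gripper_force: 0.0
```

>>> {"fn": "apply_moves", "kwargs": {
  "gripper": [0,0,0,0],
  "delta_pos": [
    [0,1,0],
    [0,1,0],
    [0,1,0],
    [0,1,0]
  ],
  "rot": [
    [0,-0.139,0],
    [0,-0.139,0],
    [0,-0.139,0],
    [0,-0.139,0]
  ]
}}

```text
time_s: 13.9
tcp_pos: [0.5502, 0.122, 0.1713]
ee_rot: [3.141, 0.001, -0.109]
force: [-0.2, 0.5, -0.6]
opening: 0.0725
gripper_force: 0.0
```

>>> {"fn": "apply_moves", "kwargs": {
  "gripper": [0,0,0],
  "delta_pos": [
    [-0.14,1,0],
    [-0.14,1,0],
    [-0.14,1,0]
  ],
  "rot": [
    [0,0,0],
    [0,0,0],
    [0,0,0]
  ]
}}

```text
time_s: 14.2
tcp_pos: [0.5174, 0.006, 0.1703]
ee_rot: [3.141, 0.001, -0.105]
force: [-0.2, 0.5, 0.2]
opening: 0.0851
gripper_force: 0.0
```

>>> {"fn": "apply_moves", "kwargs": {
  "gripper": [0,0,0],
  "delta_pos": [
    [-0.14,1,0],
    [-0.14,1,0],
    [-0.14,1,0]
  ],
  "rot": [
    [0,0,0],
    [0,0,0],
    [0,0,0]
  ]
}}

```text
time_s: 14.5
tcp_pos: [0.4885, -0.1118, 0.1707]
ee_rot: [3.141, 0.0, -0.106]
force: [1.2, 0.3, -0.9]
opening: 0.0853
gripper_force: 0.0
```

>>> {"fn": "apply_moves", "kwargs": {
  "gripper": [0,0,0,0],
  "delta_pos": [
    [-0.14,1,0.4],
    [-0.14,1,0.4],
    [-0.14,1,0.4],
    [-0.14,1,0.4]
  ],
  "rot": [
    [0,0,0],
    [0,0,0],
    [0,0,0],
    [0,0,0]
  ]
}}

```text
time_s: 14.9
tcp_pos: [0.4587, -0.2284, 0.1208]
ee_rot: [-3.139, 0.003, -0.107]
force: [0.1, -0.2, -0.8]
opening: 0.0856
gripper_force: 0.0
```

```bash
cat >> h.py <<'E'
N0=N0+NR@np.array([0,0,.0036])
E
python3 - <<'E'
from h import *
plan([.4551,-.2559,-.002],DOWN)
f,d=env.grab_frame('top')
w=((f.min(2)>150)).astype(np.uint8); n,l,st,ce=cv2.connectedComponentsWithStats(cv2.morphologyEx(w,cv2.MORPH_CLOSE,np.ones((5,5))))
for i in range(1,n):
    if st[i,4]>80: print(st[i],ray('top',*ce[i],.01).round(4))
f,d=env.grab_frame('side'); prof('side',d)
E
```

```text
t 14.9 tcp [ 0.4587 -0.2284  0.1208] rot [-3.1395e+00  3.0000e-03 -1.0750e-01] F [ 0.1 -0.2 -0.8] op 0.0856 
 delta [-0.002  0.233  1.023] rot [-0.0007  0.001  -0.0012]
[ 173    0  114   28 1754] [ 1.0266 -0.0408  0.01  ]
[397   0  41  20 530] [ 1.027  -0.5427  0.01  ]
[  312     0   200   148 10274] [ 0.8822 -0.6243  0.01  ]
[   0   32  295   74 3501] [0.844  0.3114 0.01  ]
[351  56  25  23 247] [ 0.869 -0.391  0.01 ]
[265 134  24  50 465] [ 0.6212 -0.1655  0.01  ]
[  87  139   46   43 1031] [0.6288 0.2741 0.01  ]
[ 431  169   81   95 2399] [ 0.5317 -0.6843  0.01  ]
[259 196  12  37 197] [ 0.4775 -0.134   0.01  ]
[  0 220  21  45 758] [0.4064 0.5023 0.01  ]
[ 291  233  172   94 2658] [ 0.2672 -0.4774  0.01  ]
[   0  315  203   69 9174] [0.1556 0.2749 0.01  ]
[ 338  368  152   16 1507] [ 0.0771 -0.5169  0.01  ]
side y -15 [(-44, 11.4), (-36, 44.2), (-28, 46.1), (-20, 21.7), (-12, 21.6), (-4, 21.3), (4, 21.1), (12, 21.2), (20, 24.8), (28, 45.0), (36, 44.9), (44, 9.8)]
side y 0 [(-44, 13.1), (-36, 45.9), (-28, 47.8), (-20, 21.5), (-12, 21.1), (-4, 20.8), (4, 21.0), (12, 21.1), (20, 21.3), (28, 44.7), (36, 45.6), (44, 42.9)]
side y 15 [(-44, 11.6), (-36, 40.9), (-28, 46.9), (-20, 20.1), (-12, 20.5), (-4, 20.2), (4, 21.2), (12, 21.0), (20, 20.1), (28, 47.4), (36, 42.5), (44, 11.5)]
```

>>> {"fn": "apply_moves", "kwargs": {
  "gripper": [0,0,0,0,0,0],
  "delta_pos": [
    [0,0.233,0],
    [0,0.233,0.4],
    [0,0.233,0.7],
    [0,0.233,0.9],
    [0,0.233,0.9],
    [0,0.233,0.9]
  ],
  "rot": [
    [0,0.001,-0.001],
    [0,0.001,-0.001],
    [0,0.001,-0.001],
    [0,0.001,-0.001],
    [0,0.001,-0.001],
    [0,0.001,-0.001]
  ]
}}

```text
time_s: 15.6
tcp_pos: [0.459, -0.254, 0.0169]
ee_rot: [-3.142, -0.005, -0.098]
force: [-0.2, -0.8, 0.9]
opening: 0.0854
gripper_force: 0.0
```

Run:
```python
from h import *
plan([.4551,-.2559,-.002],DOWN)
```

```text
t 15.6 tcp [ 0.459  -0.254   0.0169] rot [-3.1416 -0.0051 -0.0983] F [-0.2 -0.8  0.9] op 0.0854 
 delta [-0.032  0.019  0.157] rot [-0.     -0.0016  0.0018]
```

>>> {"fn": "apply_moves", "kwargs": {
  "gripper": [0,0,0,0],
  "delta_pos": [
    [-0.032,0.019,0.08],
    [-0.032,0.019,0.13],
    [-0.032,0.019,0.13],
    [-0.032,0.019,0.13]
  ],
  "rot": [
    [0,-0.0016,0.0018],
    [0,-0.0016,0.0018],
    [0,-0.0016,0.0018],
    [0,-0.0016,0.0018]
  ]
}}

```text
time_s: 16.0
tcp_pos: [0.4545, -0.2571, 0.0012]
ee_rot: [3.141, -0.0, -0.106]
force: [-0.0, -0.0, -0.1]
opening: 0.0856
gripper_force: 0.0
```

Run:
```python
from h import *
plan([.4551,-.2559,-.002],DOWN)
```

```text
t 16.0 tcp [ 0.4545 -0.2571  0.0012] rot [ 3.1413e+00 -5.0000e-04 -1.0600e-01] F [-0.  -0.  -0.1] op 0.0856 
 delta [ 0.004 -0.011  0.027] rot [ 0.0001 -0.0001 -0.0007]
```

Close while lowering the last 2–3 mm.

>>> {"fn": "apply_moves", "kwargs": {
  "gripper": [255,255,255,255,255,255,255,255],
  "delta_pos": [
    [0.004,-0.01,0.025],
    [0.004,-0.01,0.025],
    [0.004,-0.01,0.025],
    [0.004,-0.01,0.025],
    [0.004,-0.01,0.025],
    [0.004,-0.01,0.025],
    [0.004,-0.01,0.025],
    [0.004,-0.01,0.025]
  ],
  "rot": [
    [0,0,0],
    [0,0,0],
    [0,0,0],
    [0,0,0],
    [0,0,0],
    [0,0,0],
    [0,0,0],
    [0,0,0]
  ]
}}

```text
time_s: 16.8
tcp_pos: [0.4555, -0.2563, -0.0015]
ee_rot: [3.141, -0.001, -0.106]
force: [0.1, 0.2, 4.6]
opening: 0.053
gripper_force: 63.1
```

Run:
```python
from h import *
plan([.5,-.1,.2],DOWN)
```

```text
t 16.8 tcp [ 0.4555 -0.2563 -0.0015] rot [ 3.1408e+00 -1.2000e-03 -1.0590e-01] F [0.1 0.2 4.6] op 0.053 
 delta [ 0.233 -1.333 -1.68 ] rot [ 0.0002 -0.0004 -0.0006]
```

>>> {"fn": "apply_moves", "kwargs": {
  "gripper": [255,255,255,255],
  "delta_pos": [
    [0,0,-0.3],
    [0.14,-0.4,-0.7],
    [0.14,-1,-1],
    [0.14,-1,-1]
  ],
  "rot": [
    [0,0,0],
    [0,0,0],
    [0,0,0],
    [0,0,0]
  ]
}}

```text
time_s: 17.2
tcp_pos: [0.4841, -0.1371, 0.1184]
ee_rot: [-3.141, 0.0, -0.107]
force: [0.3, 0.2, -0.6]
opening: 0.0533
gripper_force: 63.1
```

>>> {"fn": "apply_moves", "kwargs": {
  "gripper": [255,255,255],
  "delta_pos": [
    [0.14,-1,-0.6],
    [0.14,-1,-0.6],
    [0.14,-1,-0.6]
  ],
  "rot": [
    [0,0,0],
    [0,0,0],
    [0,0,0]
  ]
}}

```text
time_s: 17.5
tcp_pos: [0.5135, -0.0185, 0.1905]
ee_rot: [-3.141, 0.0, -0.105]
force: [0.5, 0.1, 0.1]
opening: 0.0531
gripper_force: 63.1
```

>>> {"fn": "apply_moves", "kwargs": {
  "gripper": [255,255,255],
  "delta_pos": [
    [0.14,-1,0],
    [0.14,-1,0],
    [0.14,-1,0]
  ],
  "rot": [
    [0,0,0],
    [0,0,0],
    [0,0,0]
  ]
}}

```text
time_s: 17.8
tcp_pos: [0.5427, 0.1004, 0.1891]
ee_rot: [-3.141, 0.001, -0.103]
force: [-0.2, 0.2, -1.0]
opening: 0.0531
gripper_force: 63.1
```

>>> {"fn": "apply_moves", "kwargs": {
  "gripper": [255,255,255,255,255],
  "delta_pos": [
    [0.14,-1,0],
    [0.14,-1,0],
    [0.14,-1,0],
    [0.14,-1,0],
    [0.14,-1,0]
  ],
  "rot": [
    [0,0.138,0],
    [0,0.138,0],
    [0,0.138,0],
    [0,0.138,0],
    [0,0.138,0]
  ]
}}

```text
time_s: 18.3
tcp_pos: [0.5711, 0.2147, 0.1884]
ee_rot: [3.14, -0.43, -0.104]
force: [0.6, -0.4, 0.3]
opening: 0.0532
gripper_force: 63.1
```

Run:
```python
from h import *
plan(nest(0,0,.065),TILT); where()
```

```text
t 18.3 tcp [0.5711 0.2147 0.1884] rot [ 3.1401 -0.4298 -0.1036] F [ 0.6 -0.4  0.3] op 0.0532 
 delta [-0.162 -0.244  0.388] rot [0.0005 0.0021 0.0001]
nest-frame tcp mm [ 19.7 -29.3 111.5] F nest [ 0.7 -0.3 -0. ] grip 63.1 op 0.0532
```

>>> {"fn": "apply_moves", "kwargs": {
  "gripper": [255,255,255,255,255,255],
  "delta_pos": [
    [-0.165,-0.244,0.1],
    [-0.165,-0.244,0.25],
    [-0.165,-0.244,0.38],
    [-0.165,-0.244,0.38],
    [-0.165,-0.244,0.38],
    [-0.165,-0.244,0.38]
  ],
  "rot": [
    [0,0.002,0],
    [0,0.002,0],
    [0,0.002,0],
    [0,0.002,0],
    [0,0.002,0],
    [0,0.002,0]
  ]
}}

```text
time_s: 18.9
tcp_pos: [0.5777, 0.2427, 0.1414]
ee_rot: [-3.141, -0.441, -0.108]
force: [-0.4, 0.8, -1.2]
opening: 0.0524
gripper_force: 63.2
```

Run:
```python
from h import *
plan(nest(0,0,.05),TILT); where()
for n in('side','top'):
    f,d=env.grab_frame(n); Q=(pts(n,d)-N0)@NR*1e3; m=(d>0)&(f.min(2)>140)&(Q[...,2]>58)&(Q[...,2]<85)&(abs(Q[...,0])<35)&(abs(Q[...,1])<35)
    q=Q[m]; print(n,m.sum(),np.percentile(q,[1,50,99],axis=0).round(1).tolist()); prof(n,d)
```

```text
t 18.9 tcp [0.5777 0.2427 0.1414] rot [-3.141  -0.4411 -0.1075] F [-0.4  0.8 -1.2] op 0.0524 
 delta [-0.027 -0.006  0.145] rot [ 0.0003 -0.0015 -0.0011]
nest-frame tcp mm [ 3.2 -0.7 67.4] F nest [-1.   0.7 -0.9] grip 63.2 op 0.0524
side 95 [[-21.2, -17.5, 72.0], [-14.2, 7.5, 79.1], [29.8, 23.5, 81.9]]
side y -15 [(-44, 11.2), (-36, 44.6), (-28, 45.3), (-20, 22.5), (-12, 20.1), (-4, 22.3), (4, None), (12, None), (20, 20.9), (28, 18.9), (36, 45.4), (44, None)]
side y 0 [(-44, 12.9), (-36, 45.5), (-28, 45.6), (-20, 21.2), (-12, 21.2), (-4, 20.3), (4, 21.4), (12, 20.6), (20, 20.8), (28, 27.2), (36, 46.8), (44, 43.8)]
side y 15 [(-44, 12.0), (-36, 38.2), (-28, 46.8), (-20, 21.5), (-12, 22.0), (-4, 20.4), (4, 20.9), (12, 20.7), (20, 19.0), (28, 48.1), (36, 43.0), (44, 11.7)]
top 181 [[-1.0, -25.0, 74.9], [17.1, -0.9, 79.1], [31.6, 23.6, 82.9]]
top y -15 [(-44, 12.7), (-36, None), (-28, None), (-20, 4.8), (-12, 21.7), (-4, 20.6), (4, 21.5), (12, 20.5), (20, 43.4), (28, 48.0), (36, 36.7), (44, 11.2)]
top y 0 [(-44, None), (-36, None), (-28, None), (-20, None), (-12, None), (-4, None), (4, None), (12, 20.3), (20, 22.0), (28, 48.3), (36, 46.9), (44, 21.3)]
top y 15 [(-44, None), (-36, None), (-28, None), (-20, None), (-12, None), (-4, None), (4, None), (12, None), (20, 21.9), (28, 48.2), (36, 43.9), (44, 10.3)]
```

>>> {"fn": "apply_moves", "kwargs": {
  "gripper": [255,255,255,255],
  "delta_pos": [
    [-0.027,-0.006,0.06],
    [-0.027,-0.006,0.12],
    [-0.027,-0.006,0.12],
    [-0.027,-0.006,0.12]
  ],
  "rot": [
    [0,-0.0015,-0.001],
    [0,-0.0015,-0.001],
    [0,-0.0015,-0.001],
    [0,-0.0015,-0.001]
  ]
}}

```text
time_s: 19.4
tcp_pos: [0.5798, 0.2437, 0.1251]
ee_rot: [3.14, -0.434, -0.102]
force: [0.6, 0.8, -0.7]
opening: 0.0532
gripper_force: 63.2
```

Run:
```python
from h import *
plan(nest(0,0,.0205),TILT); where()
```

```text
t 19.4 tcp [0.5798 0.2437 0.1251] rot [ 3.1397 -0.4341 -0.1022] F [ 0.6  0.8 -0.7] op 0.0532 
 delta [0.017 0.004 0.26 ] rot [0.0004 0.0007 0.0005]
nest-frame tcp mm [-2.   0.5 51.7] F nest [ 0.1  0.9 -0.8] grip 63.2 op 0.0532
```

>>> {"fn": "apply_moves", "kwargs": {
  "gripper": [255,255,255,255,255,255,255],
  "delta_pos": [
    [0.013,0.003,0],
    [0.013,0.003,0.03],
    [0.013,0.003,0.06],
    [0.013,0.003,0.09],
    [0.013,0.003,0.12],
    [0.013,0.003,0.14],
    [0.013,0.003,0.14]
  ],
  "rot": [
    [0,0.0005,0],
    [0,0.0005,0],
    [0,0.0005,0],
    [0,0.0005,0],
    [0,0.0005,0],
    [0,0.0005,0],
    [0,0.0005,0]
  ]
}}

```text
time_s: 20.1
tcp_pos: [0.5865, 0.2424, 0.1088]
ee_rot: [3.139, -0.432, -0.102]
force: [-3.9, 1.3, -3.3]
opening: 0.0532
gripper_force: 64.4
```

Run:
```python
from h import *
plan(nest(0,0,.0205),TILT); where()
for n in('side','top'):
    f,d=env.grab_frame(n); prof(n,d)
```

```text
t 20.1 tcp [0.5865 0.2424 0.1088] rot [ 3.1388 -0.4316 -0.1024] F [-3.9  1.3 -3.3] op 0.0532 
 delta [ 0.023 -0.001  0.113] rot [0.0007 0.0015 0.0004]
nest-frame tcp mm [-2.7 -0.1 34.1] F nest [-5.1  0.9 -1.3] grip 64.4 op 0.0532
side y -15 [(-44, 12.0), (-36, 44.2), (-28, 46.8), (-20, 46.5), (-12, 46.5), (-4, None), (4, None), (12, None), (20, 47.0), (28, 47.4), (36, 44.8), (44, 10.5)]
side y 0 [(-44, 12.8), (-36, 46.4), (-28, 45.4), (-20, 45.3), (-12, 45.7), (-4, None), (4, None), (12, None), (20, 46.8), (28, 45.6), (36, 47.6), (44, 45.1)]
side y 15 [(-44, 11.8), (-36, 38.8), (-28, 46.8), (-20, 44.6), (-12, 44.9), (-4, None), (4, None), (12, 20.7), (20, 20.3), (28, 47.5), (36, 42.5), (44, 11.2)]
top y -15 [(-44, 44.8), (-36, None), (-28, None), (-20, 43.4), (-12, 49.5), (-4, 45.6), (4, 45.6), (12, 45.3), (20, 46.4), (28, 47.5), (36, 33.5), (44, 10.2)]
top y 0 [(-44, None), (-36, None), (-28, None), (-20, None), (-12, None), (-4, 45.9), (4, 46.9), (12, 46.1), (20, 47.1), (28, 46.5), (36, 45.8), (44, 13.9)]
top y 15 [(-44, None), (-36, None), (-28, None), (-20, None), (-12, None), (-4, 46.3), (4, 47.3), (12, 46.4), (20, 45.5), (28, 47.3), (36, 44.9), (44, 10.0)]
```

>>> {"fn": "apply_moves", "kwargs": {
  "gripper": [255,255,255,255,255,255],
  "delta_pos": [
    [0.005,0,0.025],
    [0.005,0,0.05],
    [0.005,0,0.075],
    [0.005,0,0.09],
    [0.005,0,0.1],
    [0.005,0,0.1]
  ],
  "rot": [
    [0,0.001,0],
    [0,0.001,0],
    [0,0.001,0],
    [0,0.001,0],
    [0,0.001,0],
    [0,0.001,0]
  ]
}}

```text
time_s: 20.8
tcp_pos: [0.5934, 0.242, 0.1]
ee_rot: [3.14, -0.438, -0.103]
force: [-4.8, 1.4, -2.5]
opening: 0.053
gripper_force: 64.5
```

Run:
```python
from h import *
plan(nest(0,0,.0205),TILT); where()
for n in('side','top'):
    f,d=env.grab_frame(n); prof(n,d)
```

```text
t 20.8 tcp [0.5934 0.242  0.1   ] rot [ 3.1398 -0.4381 -0.1025] F [-4.8  1.4 -2.5] op 0.053 
 delta [0.001 0.002 0.023] rot [ 0.0004 -0.0005  0.0004]
nest-frame tcp mm [-0.1  0.2 23.2] F nest [-5.6  0.9 -0.2] grip 64.5 op 0.053
side y -15 [(-44, 12.2), (-36, 44.6), (-28, 47.3), (-20, 34.7), (-12, 34.6), (-4, None), (4, 38.4), (12, None), (20, None), (28, 47.0), (36, 44.0), (44, 11.0)]
side y 0 [(-44, 12.8), (-36, 46.4), (-28, 42.2), (-20, 33.7), (-12, 35.3), (-4, 35.2), (4, None), (12, None), (20, None), (28, 46.8), (36, 46.7), (44, 43.0)]
side y 15 [(-44, 12.4), (-36, 40.2), (-28, 48.2), (-20, 32.2), (-12, 34.4), (-4, None), (4, None), (12, 3.9), (20, 6.3), (28, 47.5), (36, 43.2), (44, 11.9)]
top y -15 [(-44, None), (-36, 44.4), (-28, None), (-20, 34.9), (-12, 33.1), (-4, None), (4, 36.2), (12, 35.6), (20, 35.9), (28, 47.3), (36, 34.7), (44, 10.9)]
top y 0 [(-44, 40.4), (-36, None), (-28, None), (-20, None), (-12, None), (-4, 34.3), (4, 35.9), (12, 35.6), (20, 36.4), (28, 47.5), (36, 46.4), (44, 16.1)]
top y 15 [(-44, None), (-36, None), (-28, None), (-20, None), (-12, None), (-4, 35.0), (4, 35.8), (12, 36.1), (20, 36.9), (28, 47.2), (36, 44.2), (44, 10.4)]
```

>>> {"fn": "apply_moves", "kwargs": {
  "gripper": [255,255,255,0,0,0,0,0,0,0],
  "delta_pos": [
    [0,0,0.01],
    [0,0,0.02],
    [0,0,0.025],
    [0,0,0.02],
    [0,0,0.02],
    [0,0,0.02],
    [0,0,0.02],
    [0,0,-0.25],
    [0,0,-0.25],
    [0,0,-0.25]
  ],
  "rot": [
    [0,0,0],
    [0,0,0],
    [0,0,0],
    [0,0,0],
    [0,0,0],
    [0,0,0],
    [0,0,0],
    [0,0,0],
    [0,0,0],
    [0,0,0]
  ]
}}

```text
time_s: 21.9
tcp_pos: [0.5821, 0.2435, 0.129]
ee_rot: [3.141, -0.442, -0.103]
force: [0.8, -0.3, -0.4]
opening: 0.085
gripper_force: 0.0
```

>>> {"fn": "apply_moves", "kwargs": {
  "gripper": [255,255,255,255,255,255,255],
  "delta_pos": [
    [0,0,0],
    [0,0,0],
    [0,0,0],
    [0,0,0],
    [0,0,0],
    [0,0,0],
    [0,0,0]
  ],
  "rot": [
    [0,0,0],
    [0,0,0],
    [0,0,0],
    [0,0,0],
    [0,0,0],
    [0,0,0],
    [0,0,0]
  ]
}}

```text
time_s: 22.6
tcp_pos: [0.5813, 0.2433, 0.1277]
ee_rot: [3.14, -0.44, -0.102]
force: [0.5, 0.1, 0.3]
opening: 0.0
gripper_force: 0.0
```

Run:
```python
from h import *
plan(nest(0,0,.032),TILT); where()
for n in('side','top'):
    f,d=env.grab_frame(n); prof(n,d)
```

```text
t 22.6 tcp [0.5813 0.2433 0.1277] rot [ 3.1401 -0.4398 -0.1023] F [0.5 0.1 0.3] op 0.0 
 delta [-0.006  0.002  0.179] rot [ 0.0003 -0.0011  0.0004]
nest-frame tcp mm [ 0.6  0.2 53.4] F nest [0.6 0.1 0.1] grip 0.0 op 0.0
side y -15 [(-44, 11.2), (-36, 45.1), (-28, 45.2), (-20, 31.4), (-12, 31.6), (-4, 31.8), (4, 30.9), (12, 31.0), (20, 31.5), (28, 46.7), (36, 44.8), (44, None)]
side y 0 [(-44, 12.9), (-36, 47.0), (-28, 38.7), (-20, 31.8), (-12, 32.5), (-4, 31.5), (4, 31.4), (12, 31.5), (20, 31.8), (28, 44.1), (36, 46.2), (44, 43.6)]
side y 15 [(-44, 12.0), (-36, 39.0), (-28, 46.7), (-20, 30.2), (-12, 31.5), (-4, 32.1), (4, 32.4), (12, 31.5), (20, 26.5), (28, 47.8), (36, 42.9), (44, 12.5)]
top y -15 [(-44, 11.4), (-36, 11.1), (-28, None), (-20, 23.7), (-12, 31.7), (-4, 31.7), (4, 31.5), (12, 31.1), (20, 32.4), (28, 45.4), (36, 35.5), (44, 10.9)]
top y 0 [(-44, None), (-36, None), (-28, None), (-20, None), (-12, 33.0), (-4, 29.7), (4, 32.3), (12, 32.6), (20, 32.9), (28, 47.7), (36, 46.0), (44, 17.5)]
top y 15 [(-44, None), (-36, None), (-28, None), (-20, None), (-12, None), (-4, None), (4, 31.5), (12, 31.0), (20, 30.9), (28, 48.3), (36, 44.5), (44, 8.7)]
```

>>> {"fn": "apply_moves", "kwargs": {
  "gripper": [255,255,255,255,255,255],
  "delta_pos": [
    [0,0,0.08],
    [0,0,0.13],
    [0,0,0.16],
    [0,0,0.18],
    [0,0,0.19],
    [0,0,0.19]
  ],
  "rot": [
    [0,0,0],
    [0,0,0],
    [0,0,0],
    [0,0,0],
    [0,0,0],
    [0,0,0]
  ]
}}

```text
time_s: 23.3
tcp_pos: [0.5902, 0.2421, 0.1074]
ee_rot: [3.139, -0.438, -0.102]
force: [-6.3, -1.5, 6.5]
opening: -0.0002
gripper_force: 4.0
```

Run:
```python
from h import *
where()
```

```text
nest-frame tcp mm [ 0.1  0.  31.3] F nest [-2.8 -2.1  8.4] grip 4.0 op -0.0002
```

>>> {"fn": "apply_moves", "kwargs": {
  "gripper": [255,255,255,0],
  "delta_pos": [
    [0,0,-0.3],
    [0,0,-0.6],
    [0,0,-0.6],
    [0,0,-0.6]
  ],
  "rot": [
    [0,0,0],
    [0,0,0],
    [0,0,0],
    [0,0,0]
  ]
}}

```text
time_s: 23.7
tcp_pos: [0.5609, 0.2458, 0.1734]
ee_rot: [3.141, -0.442, -0.102]
force: [-0.6, -0.4, 0.1]
opening: 0.0133
gripper_force: 0.0
```

>>> {"fn": "apply_moves", "kwargs": {
  "gripper": [0,0,0,0],
  "delta_pos": [
    [0,1,0],
    [0,1,0],
    [0,1,0],
    [0,1,0]
  ],
  "rot": [
    [0,-0.139,0],
    [0,-0.139,0],
    [0,-0.139,0],
    [0,-0.139,0]
  ]
}}

```text
time_s: 24.1
tcp_pos: [0.5503, 0.1225, 0.1713]
ee_rot: [3.139, -0.001, -0.109]
force: [0.0, 0.5, -0.4]
opening: 0.0724
gripper_force: 0.0
```

>>> {"fn": "apply_moves", "kwargs": {
  "gripper": [0,0,0],
  "delta_pos": [
    [-0.13,1,0],
    [-0.13,1,0],
    [-0.13,1,0]
  ],
  "rot": [
    [0,0,0],
    [0,0,0],
    [0,0,0]
  ]
}}

```text
time_s: 24.4
tcp_pos: [0.5187, 0.0063, 0.1704]
ee_rot: [3.139, -0.001, -0.105]
force: [-0.5, 0.9, 0.1]
opening: 0.0852
gripper_force: 0.0
```

>>> {"fn": "apply_moves", "kwargs": {
  "gripper": [0,0,0],
  "delta_pos": [
    [-0.13,1,0],
    [-0.13,1,0],
    [-0.13,1,0]
  ],
  "rot": [
    [0,0,0],
    [0,0,0],
    [0,0,0]
  ]
}}

```text
time_s: 24.7
tcp_pos: [0.491, -0.1116, 0.1709]
ee_rot: [3.14, -0.001, -0.105]
force: [0.8, 0.7, -0.3]
opening: 0.0854
gripper_force: 0.0
```

>>> {"fn": "apply_moves", "kwargs": {
  "gripper": [0,0,0],
  "delta_pos": [
    [-0.13,1,0],
    [-0.13,1,0],
    [-0.13,1,0]
  ],
  "rot": [
    [0,0,0],
    [0,0,0],
    [0,0,0]
  ]
}}

```text
time_s: 25.0
tcp_pos: [0.4634, -0.2295, 0.1712]
ee_rot: [3.14, -0.002, -0.106]
force: [0.4, 0.2, 0.2]
opening: 0.0853
gripper_force: 0.0
```

>>> {"fn": "apply_moves", "kwargs": {
  "gripper": [0,0,0,0,0],
  "delta_pos": [
    [-0.13,1,0.4],
    [-0.13,1,0.4],
    [-0.13,1,0.4],
    [-0.13,1,0.4],
    [-0.13,1,0.4]
  ],
  "rot": [
    [0,0,0],
    [0,0,0],
    [0,0,0],
    [0,0,0],
    [0,0,0]
  ]
}}

```text
time_s: 25.5
tcp_pos: [0.4363, -0.344, 0.123]
ee_rot: [-3.141, -0.001, -0.104]
force: [0.4, -0.1, 0.4]
opening: 0.0852
gripper_force: 0.0
```

Run:
```python
from h import *
plan([.4281,-.3948,.014],DOWN)
```

```text
t 25.5 tcp [ 0.4363 -0.344   0.123 ] rot [-3.1406e+00 -1.0000e-03 -1.0390e-01] F [ 0.4 -0.1  0.4] op 0.0852 
 delta [-0.025  0.429  0.908] rot [-0.0003 -0.0003 -0.    ]
```

>>> {"fn": "apply_moves", "kwargs": {
  "gripper": [0,0,0,0,0,0,0],
  "delta_pos": [
    [-0.025,0.43,0],
    [-0.025,0.43,0.1],
    [-0.025,0.43,0.45],
    [-0.025,0.43,0.75],
    [-0.025,0.43,0.9],
    [-0.025,0.43,0.9],
    [-0.025,0.43,0.9]
  ],
  "rot": [
    [0,0,0],
    [0,0,0],
    [0,0,0],
    [0,0,0],
    [0,0,0],
    [0,0,0],
    [0,0,0]
  ]
}}

```text
time_s: 26.2
tcp_pos: [0.4297, -0.3951, 0.0172]
ee_rot: [3.14, -0.003, -0.101]
force: [0.5, 0.6, 0.3]
opening: 0.0854
gripper_force: 0.0
```

Run:
```python
from h import *
plan([.4281,-.3948,-.002],DOWN)
```

```text
t 26.2 tcp [ 0.4297 -0.3951  0.0172] rot [ 3.1403 -0.0032 -0.1015] F [0.5 0.6 0.3] op 0.0854 
 delta [-0.014 -0.001  0.16 ] rot [ 0.0004 -0.001   0.0008]
```

>>> {"fn": "apply_moves", "kwargs": {
  "gripper": [0,0,0,255,255,255,255,255,255,255,255],
  "delta_pos": [
    [-0.008,0,0.1],
    [-0.008,0,0.15],
    [-0.008,0,0.155],
    [-0.008,0,0.155],
    [-0.008,0,0.155],
    [-0.008,0,0.155],
    [-0.008,0,0.155],
    [-0.008,0,0.155],
    [-0.008,0,0.155],
    [-0.008,0,0.155],
    [-0.008,0,0.155]
  ],
  "rot": [
    [0,0,0],
    [0,0,0],
    [0,0,0],
    [0,0,0],
    [0,0,0],
    [0,0,0],
    [0,0,0],
    [0,0,0],
    [0,0,0],
    [0,0,0],
    [0,0,0]
  ]
}}

```text
time_s: 27.3
tcp_pos: [0.4286, -0.397, -0.0005]
ee_rot: [3.139, -0.005, -0.103]
force: [-0.9, 0.1, 5.4]
opening: 0.053
gripper_force: 63.1
```

Run:
```python
from h import *
plan([.4281,-.3948,-.002],DOWN)
```

```text
t 27.3 tcp [ 0.4286 -0.397  -0.0005] rot [ 3.1386 -0.0046 -0.103 ] F [-0.9  0.1  5.4] op 0.053 
 delta [-0.006 -0.018  0.012] rot [ 0.0009 -0.0015  0.0003]
```

>>> {"fn": "apply_moves", "kwargs": {
  "gripper": [255,255,255,255],
  "delta_pos": [
    [0,0,-0.3],
    [0.13,-0.4,-0.7],
    [0.13,-1,-1],
    [0.13,-1,-1]
  ],
  "rot": [
    [0,0,0],
    [0,0,0],
    [0,0,0],
    [0,0,0]
  ]
}}

```text
time_s: 27.7
tcp_pos: [0.4554, -0.277, 0.1189]
ee_rot: [3.141, -0.003, -0.104]
force: [0.9, -0.4, -0.3]
opening: 0.0528
gripper_force: 63.0
```

>>> {"fn": "apply_moves", "kwargs": {
  "gripper": [255,255,255],
  "delta_pos": [
    [0.13,-1,-0.6],
    [0.13,-1,-0.6],
    [0.13,-1,-0.6]
  ],
  "rot": [
    [0,0,0],
    [0,0,0],
    [0,0,0]
  ]
}}

```text
time_s: 28.0
tcp_pos: [0.483, -0.1581, 0.1909]
ee_rot: [3.14, -0.003, -0.102]
force: [0.9, -0.4, -1.2]
opening: 0.0526
gripper_force: 63.1
```

>>> {"fn": "apply_moves", "kwargs": {
  "gripper": [255,255,255],
  "delta_pos": [
    [0.13,-1,0],
    [0.13,-1,0],
    [0.13,-1,0]
  ],
  "rot": [
    [0,0,0],
    [0,0,0],
    [0,0,0]
  ]
}}

```text
time_s: 28.3
tcp_pos: [0.5107, -0.0389, 0.1895]
ee_rot: [3.141, -0.002, -0.1]
force: [-0.0, -0.5, -1.0]
opening: 0.0531
gripper_force: 63.1
```

>>> {"fn": "apply_moves", "kwargs": {
  "gripper": [255,255,255],
  "delta_pos": [
    [0.13,-1,0],
    [0.13,-1,0],
    [0.13,-1,0]
  ],
  "rot": [
    [0,0,0],
    [0,0,0],
    [0,0,0]
  ]
}}

```text
time_s: 28.6
tcp_pos: [0.5385, 0.0787, 0.189]
ee_rot: [3.141, -0.002, -0.1]
force: [1.0, -1.4, -0.5]
opening: 0.0528
gripper_force: 63.2
```

>>> {"fn": "apply_moves", "kwargs": {
  "gripper": [255,255,255,255,255],
  "delta_pos": [
    [0.13,-1,0],
    [0.13,-1,0],
    [0.13,-1,0],
    [0.13,-1,0],
    [0.13,-1,0]
  ],
  "rot": [
    [0,0.138,0],
    [0,0.138,0],
    [0,0.138,0],
    [0,0.138,0],
    [0,0.138,0]
  ]
}}

```text
time_s: 29.1
tcp_pos: [0.5655, 0.1933, 0.1885]
ee_rot: [3.139, -0.433, -0.1]
force: [0.7, 0.3, -0.1]
opening: 0.0526
gripper_force: 63.3
```

Run:
```python
from h import *
plan(nest(0,0,.067),TILT); where()
```

```text
t 29.1 tcp [0.5655 0.1933 0.1885] rot [ 3.1389 -0.4334 -0.1003] F [ 0.7  0.3 -0.1] op 0.0526 
 delta [-0.137 -0.427  0.384] rot [0.0004 0.0009 0.001 ]
nest-frame tcp mm [ 16.7 -51.1 113. ] F nest [ 0.6  0.4 -0.4] grip 63.3 op 0.0526
```

>>> {"fn": "apply_moves", "kwargs": {
  "gripper": [255,255,255,255,255,255,255],
  "delta_pos": [
    [-0.14,-0.427,0.1],
    [-0.14,-0.427,0.25],
    [-0.14,-0.427,0.38],
    [-0.14,-0.427,0.45],
    [-0.14,-0.427,0.5],
    [-0.14,-0.427,0.5],
    [-0.14,-0.427,0.5]
  ],
  "rot": [
    [0,0.001,0.001],
    [0,0.001,0.001],
    [0,0.001,0.001],
    [0,0.001,0.001],
    [0,0.001,0.001],
    [0,0.001,0.001],
    [0,0.001,0.001]
  ]
}}

```text
time_s: 29.8
tcp_pos: [0.5827, 0.2423, 0.1289]
ee_rot: [-3.141, -0.441, -0.107]
force: [-0.5, 0.6, -0.1]
opening: 0.0528
gripper_force: 63.3
```

Run:
```python
from h import *
import time
plan(nest(0,0,.0325),TILT); where()
for n in('side','top'):
    f,d=env.grab_frame(n); prof(n,d)
where()
```

```text
t 29.8 tcp [0.5827 0.2423 0.1289] rot [-3.1412 -0.4405 -0.1071] F [-0.5  0.6 -0.1] op 0.0528 
 delta [-0.021 -0.005  0.178] rot [ 0.0003 -0.0013 -0.0009]
nest-frame tcp mm [ 2.4 -0.6 53.9] F nest [-0.6  0.6  0.2] grip 63.3 op 0.0528
side y -15 [(-44, 11.4), (-36, 44.6), (-28, 45.3), (-20, 56.0), (-12, 65.0), (-4, 64.5), (4, None), (12, None), (20, None), (28, None), (36, 45.3), (44, 9.8)]
side y 0 [(-44, 13.4), (-36, 47.1), (-28, 42.3), (-20, 58.7), (-12, 64.8), (-4, 64.8), (4, None), (12, None), (20, 30.0), (28, 50.2), (36, 46.3), (44, 43.8)]
side y 15 [(-44, 11.9), (-36, 37.0), (-28, 47.6), (-20, 31.7), (-12, 60.8), (-4, 32.0), (4, 31.2), (12, 30.4), (20, 27.6), (28, 48.4), (36, 42.8), (44, 12.2)]
top y -15 [(-44, None), (-36, None), (-28, None), (-20, 60.8), (-12, 65.2), (-4, None), (4, 64.4), (12, 62.3), (20, 64.6), (28, 49.5), (36, 33.2), (44, 11.6)]
top y 0 [(-44, None), (-36, None), (-28, None), (-20, None), (-12, None), (-4, None), (4, 73.1), (12, 65.6), (20, 65.3), (28, 62.8), (36, 46.2), (44, 14.9)]
top y 15 [(-44, None), (-36, None), (-28, None), (-20, None), (-12, None), (-4, 65.3), (4, 65.2), (12, 66.1), (20, 65.0), (28, 48.4), (36, 43.7), (44, 9.9)]
nest-frame tcp mm [ 2.4 -0.2 54.3] F nest [ 0.2 -0.6 -0.9] grip 63.3 op 0.0529
```

>>> {"fn": "apply_moves", "kwargs": {
  "gripper": [255,255,255,255,255,255,255,255,255,255],
  "delta_pos": [
    [-0.013,-0.003,0],
    [-0.013,-0.003,0],
    [-0.013,-0.003,0.03],
    [-0.013,-0.003,0.06],
    [-0.013,-0.003,0.08],
    [-0.013,-0.003,0.1],
    [-0.013,-0.003,0.12],
    [-0.013,-0.003,0.14],
    [-0.013,-0.003,0.15],
    [-0.013,-0.003,0.15]
  ],
  "rot": [
    [0,-0.001,-0.0005],
    [0,-0.001,-0.0005],
    [0,-0.001,-0.0005],
    [0,-0.001,-0.0005],
    [0,-0.001,-0.0005],
    [0,-0.001,-0.0005],
    [0,-0.001,-0.0005],
    [0,-0.001,-0.0005],
    [0,-0.001,-0.0005],
    [0,-0.001,-0.0005]
  ]
}}

```text
time_s: 30.9
tcp_pos: [0.5868, 0.2423, 0.1092]
ee_rot: [3.139, -0.432, -0.104]
force: [-4.5, 2.9, -3.8]
opening: 0.0529
gripper_force: 63.3
```

Run:
```python
from h import *
plan(nest(0,0,.031),TILT); where()
for n in('side','top'):
    f,d=env.grab_frame(n); prof(n,d)
```

```text
t 30.9 tcp [0.5868 0.2423 0.1092] rot [ 3.1393 -0.4324 -0.104 ] F [-4.5  2.9 -3.8] op 0.0529 
 delta [ 0.019 -0.002  0.028] rot [ 0.0007  0.0013 -0.    ]
nest-frame tcp mm [-2.2 -0.2 34.4] F nest [-5.9  2.4 -1.5] grip 63.3 op 0.0529
side y -15 [(-44, 11.7), (-36, 44.3), (-28, 47.4), (-20, 46.0), (-12, 45.3), (-4, None), (4, None), (12, None), (20, None), (28, 47.6), (36, 45.2), (44, 10.3)]
side y 0 [(-44, 12.8), (-36, 46.2), (-28, 44.9), (-20, 45.5), (-12, 44.8), (-4, None), (4, None), (12, None), (20, None), (28, 45.6), (36, 47.0), (44, 42.7)]
side y 15 [(-44, 11.5), (-36, 40.5), (-28, 46.5), (-20, 43.5), (-12, 46.6), (-4, None), (4, None), (12, 24.4), (20, 18.7), (28, 47.6), (36, 43.7), (44, 12.1)]
top y -15 [(-44, None), (-36, None), (-28, None), (-20, 42.8), (-12, 46.5), (-4, 45.5), (4, 44.9), (12, 45.1), (20, 44.0), (28, 46.3), (36, 34.8), (44, 10.9)]
top y 0 [(-44, 42.2), (-36, None), (-28, None), (-20, None), (-12, None), (-4, 53.5), (4, 48.1), (12, 45.7), (20, 45.6), (28, 47.2), (36, 46.8), (44, 15.5)]
top y 15 [(-44, None), (-36, None), (-28, None), (-20, None), (-12, 43.3), (-4, 44.8), (4, 46.3), (12, 46.5), (20, 44.3), (28, 47.6), (36, 43.7), (44, 9.2)]
```

>>> {"fn": "apply_moves", "kwargs": {
  "gripper": [255,255,255,255,255],
  "delta_pos": [
    [0.003,0,0.01],
    [0.003,0,0.02],
    [0.003,0,0.03],
    [0.003,0,0.035],
    [0.003,0,0.035]
  ],
  "rot": [
    [0,0.001,0],
    [0,0.001,0],
    [0,0.001,0],
    [0,0.001,0],
    [0,0.001,0]
  ]
}}

```text
time_s: 31.5
tcp_pos: [0.5891, 0.2419, 0.1064]
ee_rot: [3.139, -0.436, -0.104]
force: [-6.7, 1.5, -2.1]
opening: 0.0529
gripper_force: 63.5
```

Run:
```python
from h import *
plan(nest(0,0,.031),TILT); where()
for n in('side','top'):
    f,d=env.grab_frame(n); prof(n,d)
```

```text
t 31.5 tcp [0.5891 0.2419 0.1064] rot [ 3.139  -0.4361 -0.104 ] F [-6.7  1.5 -2.1] op 0.0529 
 delta [ 0.011 -0.003 -0.002] rot [ 0.0009  0.0001 -0.    ]
nest-frame tcp mm [-1.3 -0.4 30.8] F nest [-7.   0.8  1. ] grip 63.5 op 0.0529
side y -15 [(-44, 11.8), (-36, 43.9), (-28, 46.7), (-20, 42.1), (-12, 42.3), (-4, None), (4, 47.3), (12, None), (20, None), (28, 46.9), (36, 45.1), (44, 10.4)]
side y 0 [(-44, 13.4), (-36, 47.0), (-28, 43.1), (-20, 42.2), (-12, 41.7), (-4, None), (4, None), (12, None), (20, None), (28, 46.1), (36, 45.9), (44, 43.3)]
side y 15 [(-44, 12.2), (-36, 37.3), (-28, 48.1), (-20, 40.5), (-12, 42.2), (-4, None), (4, None), (12, 5.6), (20, 17.1), (28, 47.8), (36, 43.4), (44, 11.5)]
top y -15 [(-44, None), (-36, 44.9), (-28, None), (-20, 41.4), (-12, 42.1), (-4, 41.7), (4, 43.3), (12, 42.3), (20, 42.6), (28, 47.7), (36, 33.2), (44, 10.3)]
top y 0 [(-44, None), (-36, None), (-28, None), (-20, None), (-12, None), (-4, 49.8), (4, 48.5), (12, 42.4), (20, 42.0), (28, 45.8), (36, 45.5), (44, 21.8)]
top y 15 [(-44, None), (-36, None), (-28, None), (-20, None), (-12, None), (-4, 42.0), (4, 41.2), (12, 43.3), (20, 42.3), (28, 47.0), (36, 44.4), (44, 9.5)]
```

>>> {"fn": "apply_moves", "kwargs": {
  "gripper": [255,255,255,255,0,0,0,0,0,0,0],
  "delta_pos": [
    [0,0,0.01],
    [0,0,0.015],
    [0,0,0.015],
    [0,0,0.008],
    [0,0,0.008],
    [0,0,0.008],
    [0,0,0.008],
    [0,0,0.008],
    [0,0,-0.3],
    [0,0,-0.3],
    [0,0,-0.3]
  ],
  "rot": [
    [0,0,0],
    [0,0,0],
    [0,0,0],
    [0,0,0],
    [0,0,0],
    [0,0,0],
    [0,0,0],
    [0,0,0],
    [0,0,0],
    [0,0,0],
    [0,0,0]
  ]
}}

```text
time_s: 32.7
tcp_pos: [0.5761, 0.2443, 0.1417]
ee_rot: [-3.141, -0.443, -0.104]
force: [-0.7, 0.0, -0.1]
opening: 0.0854
gripper_force: 0.0
```

>>> {"fn": "apply_moves", "kwargs": {
  "gripper": [255,255,255,255,255,255,255],
  "delta_pos": [
    [0,0,0],
    [0,0,0],
    [0,0,0],
    [0,0,0],
    [0,0,0],
    [0,0,0],
    [0,0,0]
  ],
  "rot": [
    [0,0,0],
    [0,0,0],
    [0,0,0],
    [0,0,0],
    [0,0,0],
    [0,0,0],
    [0,0,0]
  ]
}}

```text
time_s: 33.4
tcp_pos: [0.5752, 0.244, 0.1401]
ee_rot: [3.141, -0.44, -0.104]
force: [-0.1, 0.6, -0.3]
opening: 0.0001
gripper_force: 0.0
```

Run:
```python
from h import *
plan(nest(0,0,.051),TILT); where()
for n in('side','top'):
    f,d=env.grab_frame(n); prof(n,d)
```

```text
t 33.4 tcp [0.5752 0.244  0.1401] rot [ 3.1408 -0.4398 -0.104 ] F [-0.1  0.6 -0.3] op 0.0001 
 delta [-0.003  0.002  0.136] rot [ 0.0003 -0.0011 -0.    ]
nest-frame tcp mm [ 0.2  0.3 67.3] F nest [-0.3  0.6 -0.2] grip 0.0 op 0.0001
side y -15 [(-44, 11.3), (-36, 45.5), (-28, 46.5), (-20, 41.6), (-12, 42.1), (-4, 41.0), (4, None), (12, 41.6), (20, 41.6), (28, 45.4), (36, 45.4), (44, 11.4)]
side y 0 [(-44, 13.2), (-36, 47.0), (-28, 42.3), (-20, 41.6), (-12, 41.7), (-4, 50.0), (4, 47.5), (12, 41.6), (20, 42.2), (28, 45.3), (36, 46.6), (44, 42.1)]
side y 15 [(-44, 12.0), (-36, 39.3), (-28, 47.0), (-20, 40.6), (-12, 41.5), (-4, 42.6), (4, 41.7), (12, 41.6), (20, 34.5), (28, 47.3), (36, 42.3), (44, 12.3)]
top y -15 [(-44, 12.2), (-36, 11.9), (-28, 12.2), (-20, 39.3), (-12, 42.3), (-4, 42.3), (4, 42.2), (12, 42.1), (20, 41.4), (28, 46.5), (36, 36.2), (44, 10.9)]
top y 0 [(-44, None), (-36, None), (-28, None), (-20, None), (-12, 42.3), (-4, 51.2), (4, 43.1), (12, 42.4), (20, 41.2), (28, 47.1), (36, 46.4), (44, 14.3)]
top y 15 [(-44, None), (-36, None), (-28, None), (-20, None), (-12, None), (-4, None), (4, 42.4), (12, 42.3), (20, 42.1), (28, 46.7), (36, 44.9), (44, 9.5)]
```

Flat at about 42 mm. I press the boss to confirm it is home.

>>> {"fn": "apply_moves", "kwargs": {
  "gripper": [255,255,255,255,255,255],
  "delta_pos": [
    [0,0,0.06],
    [0,0,0.1],
    [0,0,0.13],
    [0,0,0.145],
    [0,0,0.155],
    [0,0,0.155]
  ],
  "rot": [
    [0,0,0],
    [0,0,0],
    [0,0,0],
    [0,0,0],
    [0,0,0],
    [0,0,0]
  ]
}}

```text
time_s: 34.1
tcp_pos: [0.5821, 0.2431, 0.1244]
ee_rot: [3.139, -0.437, -0.104]
force: [-11.8, -1.7, 11.4]
opening: -0.0002
gripper_force: 7.5
```

Run:
```python
from h import *
where()
```

```text
nest-frame tcp mm [-0.1  0.1 50.2] F nest [-5.6 -2.9 15.2] grip 7.5 op -0.0002
```

>>> {"fn": "apply_moves", "kwargs": {
  "gripper": [255,255,0],
  "delta_pos": [
    [0,0,-0.35],
    [0,0,-0.35],
    [0,0,-0.35]
  ],
  "rot": [
    [0,0,0],
    [0,0,0],
    [0,0,0]
  ]
}}

```text
time_s: 34.4
tcp_pos: [0.5657, 0.2453, 0.1626]
ee_rot: [-3.141, -0.442, -0.104]
force: [-0.2, 0.5, -0.8]
opening: 0.0132
gripper_force: 0.0
```

>>> {"fn": "apply_moves", "kwargs": {
  "gripper": [0,0,0,0,0,0,0],
  "delta_pos": [
    [0,0.5,0],
    [0,1,0],
    [0,1,0],
    [0,1,0],
    [0,1,0],
    [0,1,0],
    [0,1,0]
  ],
  "rot": [
    [0,0,0],
    [0,0,-0.1],
    [0,0,-0.2],
    [0,0,-0.25],
    [0,0,-0.25],
    [0,0,-0.25],
    [0,0,-0.25]
  ]
}}

```text
time_s: 35.1
tcp_pos: [0.5522, 0.1251, 0.1597]
ee_rot: [2.82, -0.302, 0.734]
force: [0.8, -0.0, 0.4]
opening: 0.0855
gripper_force: 0.0
```

```bash
cat >> h.py <<'E'
def knobR(deg): return TILT@R.from_euler('z',-deg,degrees=True).as_matrix()
E
python3 - <<'E'
from h import *
plan(nest(.001,-.139,.009),knobR(45)); where()
for n in('side0','top0'):
    z=np.load(n+'.npz'); Q=(pts(n[:-1],z['d'])-N0)@NR*1e3; g=z['f'].max(2)
    m=(z['d']>0)&(np.hypot(Q[...,0],Q[...,1]+139)<26)
    h=np.histogram(Q[m][:,2],np.arange(-12,38,3)); print(n,h[0],h[1][0])
    b=m&(Q[...,2]>22); print('bar pts',b.sum(),np.median(Q[b],axis=0),cv2.minAreaRect(Q[b][:,:2].astype(np.float32)))
f,d=env.grab_frame('side'); prof('side',d)
E
```

```text
t 35.1 tcp [0.5522 0.1251 0.1597] rot [ 2.8202 -0.3016  0.7343] F [ 0.8 -0.   0.4] op 0.0855 
 delta [-0.098  0.12   0.672] rot [0.0006 0.0002 0.0012]
nest-frame tcp mm [  -1.  -120.4   89.6] F nest [ 0.9  0.  -0. ] grip 0.0 op 0.0855
side0 [ 0  7 62 23 56 30 15 13 18 12 19 20 54 31  0  0] -12
bar pts 101 [   0.71409521 -136.30703229   26.04821077] ((0.3361358642578125, -138.38697814941406), (47.3040771484375, 14.396254539489746), 46.57673263549805)
top0 [ 0 17 45 28 55 45  6 10 13  3 11 15 65 31  5  0] -12
bar pts 112 [   0.93054114 -141.43498278   26.29153756] ((0.8484945297241211, -139.88998413085938), (44.52523422241211, 14.241868019104004), 45.37968063354492)
side y -15 [(-44, 11.7), (-36, 44.6), (-28, 46.3), (-20, 42.0), (-12, 41.7), (-4, 40.7), (4, 42.1), (12, 41.3), (20, 41.6), (28, 46.1), (36, 44.7), (44, 9.2)]
side y 0 [(-44, 13.4), (-36, 46.8), (-28, 42.9), (-20, 42.2), (-12, 41.3), (-4, 50.3), (4, 49.3), (12, 41.4), (20, 41.1), (28, 43.1), (36, 46.0), (44, 41.6)]
side y 15 [(-44, 11.9), (-36, 34.5), (-28, 47.4), (-20, 40.7), (-12, 41.9), (-4, 42.0), (4, 41.5), (12, 41.5), (20, 32.7), (28, 47.4), (36, 42.3), (44, 11.4)]
```

>>> {"fn": "apply_moves", "kwargs": {
  "gripper": [0,0,0,0,0,0],
  "delta_pos": [
    [-0.1,0.12,0],
    [-0.1,0.12,0.25],
    [-0.1,0.12,0.45],
    [-0.1,0.12,0.6],
    [-0.1,0.12,0.66],
    [-0.1,0.12,0.66]
  ],
  "rot": [
    [0,0,0.001],
    [0,0,0.001],
    [0,0,0.001],
    [0,0,0.001],
    [0,0,0.001],
    [0,0,0.001]
  ]
}}

```text
time_s: 35.75
tcp_pos: [0.585, 0.1031, 0.0884]
ee_rot: [2.824, -0.304, 0.726]
force: [-0.3, -0.4, -0.2]
opening: 0.0855
gripper_force: 0.0
```

Run:
```python
from h import *
plan(nest(.0006,-.139,.008),knobR(45)); where()
```

```text
t 35.75 tcp [0.585  0.1031 0.0884] rot [ 2.8236 -0.3037  0.726 ] F [-0.3 -0.4 -0.2] op 0.0855 
 delta [-0.001  0.002  0.018] rot [ 0.0003  0.0004 -0.0014]
nest-frame tcp mm [   0.5 -138.8   10.2] F nest [-0.3 -0.5 -0.1] grip 0.0 op 0.0855
```

Good. Close on the bar.

>>> {"fn": "apply_moves", "kwargs": {
  "gripper": [255,255,255,255,255,255,255,255],
  "delta_pos": [
    [0,0,0.01],
    [0,0,0.01],
    [0,0,0.01],
    [0,0,0.01],
    [0,0,0.01],
    [0,0,0.01],
    [0,0,0.01],
    [0,0,0.01]
  ],
  "rot": [
    [0,0,0],
    [0,0,0],
    [0,0,0],
    [0,0,0],
    [0,0,0],
    [0,0,0],
    [0,0,0],
    [0,0,0]
  ]
}}

```text
time_s: 36.55
tcp_pos: [0.586, 0.104, 0.09]
ee_rot: [2.822, -0.307, 0.728]
force: [-4.5, 2.7, 3.7]
opening: 0.0122
gripper_force: 58.9
```

Run:
```python
from h import *
plan(nest(.0006,-.139,.009),knobR(-22.5)); where(); print(env.state()['qpos'],env.state()['wrist_torque'])
```

```text
t 36.55 tcp [0.586 0.104 0.09 ] rot [ 2.8218 -0.3065  0.7278] F [-4.5  2.7  3.7] op 0.0122 
 delta [-0.015 -0.001  0.019] rot [ 2.000e-04 -1.000e-03  3.739e-01]
nest-frame tcp mm [   2.  -137.8   11.2] F nest [-2.7  2.2  5.3] grip 58.9 op 0.0122
[ 0.02931682  0.09645071  2.13047307 -0.12235973  0.48185113  1.01818483] [0.36080901 0.49784757 0.12744718]
```

>>> {"fn": "apply_moves", "kwargs": {
  "gripper": [255,255,255,255,255,255,255,255,255,255,255,255],
  "delta_pos": [
    [0,0,0],
    [0,0,0],
    [0,0,0],
    [0,0,0],
    [0,0,0],
    [0,0,0],
    [0,0,0],
    [0,0,0],
    [0,0,0],
    [0,0,0],
    [0,0,0],
    [0,0,0]
  ],
  "rot": [
    [0,0,0.04],
    [0,0,0.08],
    [0,0,0.12],
    [0,0,0.16],
    [0,0,0.2],
    [0,0,0.24],
    [0,0,0.28],
    [0,0,0.32],
    [0,0,0.36],
    [0,0,0.375],
    [0,0,0.375],
    [0,0,0.375]
  ]
}}

```text
time_s: 37.75
tcp_pos: [0.5861, 0.1016, 0.0902]
ee_rot: [-2.967, -0.404, -0.535]
force: [-5.7, -8.5, 6.1]
opening: 0.0125
gripper_force: 59.2
```

Run:
```python
from h import *
plan(nest(.0006,-.139,.009),knobR(-22.5)); where(); print(env.state()['qpos'],env.state()['wrist_torque'])
```

```text
t 37.75 tcp [0.5861 0.1016 0.0902] rot [-2.9668 -0.4043 -0.5353] F [-5.7 -8.5  6.1] op 0.0125 
 delta [-0.018 -0.004  0.018] rot [ 0.0009 -0.0011 -0.0006]
nest-frame tcp mm [   2.4 -140.2   11.2] F nest [-1.7 -9.   7.6] grip 59.2 op 0.0125
[ 0.02619033  0.09610916  2.13030278 -0.12735417  0.48374135  2.19620419] [-1.29637728  0.67067354 -0.62369148]
```

Turned 67.5°. Now release, back off and check.

>>> {"fn": "apply_moves", "kwargs": {
  "gripper": [0,0,0,0,0,0,0,0,0,0],
  "delta_pos": [
    [0,0,0],
    [0,0,0],
    [0,0,0],
    [0,0,0],
    [0,0,0],
    [0,0,-0.3],
    [0,0,-0.6],
    [0,0,-1],
    [0,0,-1],
    [0,0,-1]
  ],
  "rot": [
    [0,0,0],
    [0,0,0],
    [0,0,0],
    [0,0,0],
    [0,0,0],
    [0,0,0],
    [0,0,0],
    [0,0,0],
    [0,0,0],
    [0,0,0]
  ]
}}

```text
time_s: 38.75
tcp_pos: [0.5361, 0.109, 0.2]
ee_rot: [-2.96, -0.407, -0.537]
force: [0.6, 0.1, -0.9]
opening: 0.0852
gripper_force: 0.0
```

>>> {"fn": "apply_moves", "kwargs": {
  "gripper": [0,0,0,0],
  "delta_pos": [
    [-0.5,0.8,-0.5],
    [-0.5,0.8,-0.5],
    [-0.5,0.8,-0.5],
    [-0.5,0.8,-0.5]
  ],
  "rot": [
    [0,0,0],
    [0,0,0],
    [0,0,0],
    [0,0,0]
  ]
}}

```text
time_s: 39.15
tcp_pos: [0.4179, 0.0542, 0.211]
ee_rot: [-2.964, -0.402, -0.538]
force: [0.3, 0.3, 0.2]
opening: 0.0857
gripper_force: 0.0
```

Run:
```python
from h import *
where(); out=[]
for n in('side','top'):
    f,d=env.grab_frame(n); Q=(pts(n,d)-N0)@NR*1e3
    m=(d>0)&(np.hypot(Q[...,0],Q[...,1]+139)<26)&(Q[...,2]>22)&(Q[...,2]<32)
    if m.sum()>10: print(n,'bar',m.sum(),cv2.minAreaRect(Q[m][:,:2].astype(np.float32)))
    prof(n,d)
    p,Rm,t=cam(n); c=Rm@nest(0,-.07,.02)+t; u=int(p['fx']*c[0]/c[2]+p['cx']);v=int(p['fy']*c[1]/c[2]+p['cy'])
    u=min(max(u,68),444); out.append(cv2.resize(f[v-50:v+51,u-67:u+68],(400,300),interpolation=cv2.INTER_CUBIC))
cv2.imwrite('pics/fin.png',cv2.resize(np.hstack(out),(800,300)))
```

```text
nest-frame tcp mm [ -93.7 -204.7  189.3] F nest [0.3 0.3 0.1] grip 0.0 op 0.0857
side bar 101 ((0.7107467651367188, -138.45919799804688), (14.252623558044434, 44.01593017578125), 71.16844940185547)
side y -15 [(-44, 11.4), (-36, 43.9), (-28, 47.3), (-20, 42.4), (-12, 41.9), (-4, 41.8), (4, 41.2), (12, 42.2), (20, 42.7), (28, 46.3), (36, 44.9), (44, 10.5)]
side y 0 [(-44, 12.6), (-36, 46.8), (-28, 42.9), (-20, 41.1), (-12, 42.0), (-4, 49.0), (4, 49.6), (12, 41.4), (20, 42.0), (28, 45.6), (36, 46.5), (44, 43.1)]
side y 15 [(-44, 12.3), (-36, 42.3), (-28, 47.8), (-20, 41.3), (-12, 41.8), (-4, 42.0), (4, 42.1), (12, 42.1), (20, 35.1), (28, 46.8), (36, 43.0), (44, 11.7)]
top bar 114 ((0.43799591064453125, -141.19654846191406), (13.717841148376465, 46.84585952758789), 66.84585571289062)
top y -15 [(-44, 11.1), (-36, 44.9), (-28, 46.2), (-20, 42.3), (-12, 42.8), (-4, 42.0), (4, 42.3), (12, 42.1), (20, 41.2), (28, 46.4), (36, 34.2), (44, 11.6)]
top y 0 [(-44, 41.9), (-36, 46.2), (-28, 42.5), (-20, 41.1), (-12, 41.7), (-4, 50.2), (4, 46.4), (12, 41.2), (20, 42.1), (28, 47.4), (36, 45.1), (44, 21.5)]
top y 15 [(-44, 43.1), (-36, 45.3), (-28, 46.6), (-20, 42.3), (-12, 41.9), (-4, 43.0), (4, 41.8), (12, 41.3), (20, 41.9), (28, 47.9), (36, 44.1), (44, 10.5)]
```

View pics/fin.png

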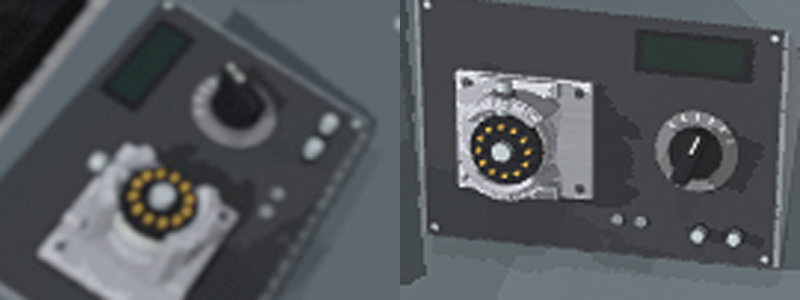

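The final picture shows the disc flat in the nest at (500,152) with its cups up. The selector at (693,150) points right of up-slope, at about −22°, which is three clicks from off.

```bash
python3 -c "
from workcell import env
print(env.close_job())"
```

```text
the job is handed in; nothing more can be done
None
```

I built the shell, spacer and contact disc up in the nest in that order, measured flat and fully home, turned the selector three clicks clockwise from off and let go, and handed the job in at about 39 s; the shell cocked on the spring ball at first, and I squared it with closed fingers before adding the spacer.

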